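# Put the repair tools away

## Robot

A 7-joint arm with a two-finger parallel gripper is mounted at the origin on the work surface. World frame = base frame: x ahead of the robot, y to its left, z up, the work surface at z = 0. Lengths are in m, angles in rad, forces in N, time in s.
With the tool pointing down it reaches from about 0.425 to 0.8 m from the base axis. Payload 8.3 kg.
Tool frame: the origin (TCP) lies at the very end of the fingers, on their centre line; the grasp point (between the pads) lies 19 mm behind it (manip.grasp_offset is the distance from the TCP to the grasp point, in m); x points along the fingers, z is the direction in which the jaws open and shut, and the axes are right-handed (so a half turn about x gives the same grasp; the last joint's range is limited). The gripper opens to 85 mm and grips with 20 to 120 N. Pads are 22 mm wide; open, the fingers measure 114 mm over their backs; the gripper's body (76 mm by 85 mm) begins 54 mm behind the grasp point. The pads swing forward as they close: fully open they stand 13 mm farther back than shut.
Start: joints at [-0.063, 0.383, 0.016, 1.37, -0.006, 1.388, -0.046], TCP at [0.625, 0, 0.231] pointing down, gripper open.
Joint ranges: [-2.95, 2.95], [-0.25, 2.06], [-1.52, 1.56], [0.18, 2.33], [-1.44, 4.58], [0.02, 2.06], [-3.01, 3.01]. Speed limits (rad/s): [2.39, 2.39, 3.01, 3.01, 3.14, 3.14, 3.14].

## Interface

Orientations are given as [roll, pitch, yaw] about the fixed x, y, z axes, in that order (R = Rz(yaw) Ry(pitch) Rx(roll)).
In Python, from rig import manip gives the robot as it stands.
- The arm moves only by the shell command python3 -m crank 'ROWS'. ROWS is JSON, a list of rows, each an object of numbers: "gripper": the closure in counts, from 0 (fully open) to 255 (shut); "tx", "ty", "tz": the shift along the tool's x, y, z in mm; "ax", "ay", "az": the turn, a rotation vector about the tool's x, y, z in degrees. In form: [{"gripper": .., "tx": .., "ty": .., "tz": .., "ax": .., "ay": .., "az": ..}, ...]. A call has 1 to 20 rows; each row is the pose to reach, as a shift and turn from the pose commanded when the call began, along the tool's axes at that moment; what a row does not reach only later rows make up. A row lasts 1/12 s, in which the tool goes at most 41.7 mm and 7.16 degrees, less where a joint would pass 70% of its speed; a pose out of reach is approached as far as the arm can. A call with a gripper value outside its range is refused whole. The fingers move at their own pace and stop on an object; the grip force is fixed at half the most. Time passes only in rows, so rows that repeat a pose let the fingers close. It gives the time, the measured TCP pose, the force and the opening at its end, in the units of the state.
- manip.get_state(): the state, without advancing time (a new reading comes with each control period).
- manip.get_image(name): name is "scene" or "side" or "wrist"; returns the picture (384x512x3 uint8, red, green, blue); there is no depth.
- manip.camera_info(name): a dict with "vfov" (degrees; the focal length in pixels is half the picture's height over the tangent of half this angle, whatever the lens; pixels are square), "cx", "cy" (the principal point, pixels), "rvec" (rotation vector, rad) and "tvec" (3), from world to camera coordinates, as OpenCV has them. Camera axes: x right, y down, z forward; pixel columns grow to the right and rows downward; lengths in m; the calibration is good to about 2 mm. A picture is of the moment at which its call begins: read the wrist's pose just before it. camera_info takes no time and is no camera call; for the wrist camera it gives the pose at the moment of the call.
- manip.hand_in(): hands the job in, once; it reports no verdict.
Trained networks look in the newest picture that a camera, given by its name, has taken for a name from the list of things; names that differ only in an ending like _2 or _b are one class to them, and where a whole thing is asked for, a point or a joint stands for the part that bears it (a point fixed in the world has none). Each returns a list of dicts, best first, with "score" (0 to 1); they miss things now and then, are a little off and sometimes report something else, mostly with a low value. They report only what shows in the picture. A call takes as long as a camera call. They do not tell look-alikes from the thing itself.
- manip.look_for(thing, camera): "xy" ([column, row] in pixels, amid what is visible of it).
- manip.place_of(thing, camera): "xy" ([column, row] in pixels: a listed point, or the origin of a listed thing).
The state is a dict: "t": time; "joints": joint angles; "qvel": joint speeds; "joint_efforts": joint torques, N m; "tool_pos": TCP position; "orientation": TCP orientation; "ft_force": force on the tool from outside, world axes, zero at the start; "ft_torque": the same for the moment, N m; "gripper_width": finger opening in m.
Only numpy, scipy, OpenCV 4.12 (cv2) and the standard library are available. Lean on these libraries where they do the work, as an engineer would, in place of code of your own. Each camera call takes 0.05 s, during which the arm holds its last target.

## Task

Put the phone-repair tools away. First push the steel pry bar straight down past the sprung jaw of the fork clip until it sits fully home and centred in both forks with the jaw closed over it (either way round); then lay the loose screwdriver, without dropping it, flat in the wooden tray beside the one already there, parallel to it and with its tip pointing the same way; last, tip the clear bin shut. Leave the screwdriver already in the tray, the white phone housing, the green dish and the purple pick where they are.

Things in the scene. Friction and masses are not known exactly. Their poses are not given: they have to be found in the camera images.
- prybar: steel pry bar 190 mm long, round shaft 14 mm thick along x, about 0.2 kg. Origin on the underside at mid-length (near the centre of mass), 7 mm below the shaft's axis, z up. Shaft from x = -83 to +74 mm; at +x a flat blade 26 mm wide, 4 mm thick (z 0 to 4), at -x a 16 x 14 mm square butt. Lies on the table at the start
- prybar_mid (a point): point on the shaft's axis at mid-length of the pry bar
- clip: fixed fork clip: black base 150 x 76 x 8 mm (x, y, z), two aluminium forks 16 mm thick at x = -55 and +55, open upward; between them free for fingers above z = 20. Slot along x, y -8.5 to +8.5, floor at z = 43. At -y a fixed tine rises to z = 86, flaring out above z = 77; at +y a short tine to z = 52, above it the sprung jaw. Origin: centre of the underside, z up
- clip_seat (a point): where the pry bar's axis lies when home: middle of the clip's slot, 50 mm above the clip's underside; axes as the clip
- jaw (a joint): sprung jaw of the clip (rad): 0 closed, grows as it swings out to +y, springs back by itself. Pin along x at y = 18, z = 16 mm in the clip's frame; a wedge nose at each fork, top at z = 88, reaches over the slot to y = +1 mm at z = 59; slanted above, so a rod pushed straight down with 7 to 12 N drives it aside and it snaps back over the rod
- driver: loose precision screwdriver lying on the table: grey square-sided handle 100 mm long (x -50 to +50), 16 mm wide, 14 mm high; thin steel shank to a tip at x = +110 mm; round cap to x = -66 mm. Origin under the middle of the handle on its underside (z up); centre of mass within 10 mm of it
- driver_tip (a point): tip of the loose screwdriver's shank
- driver2: the screwdriver already lying in the tray, same shape as driver, along the tray at about y = +32 mm with its tip to the tray's +x
- driver2_tip (a point): tip of the screwdriver already in the tray
- tray: shallow wooden tray fixed to the table, 220 x 130 mm (x, y) outside, walls 4 mm thick and 14 mm high, inner floor at z = 4 mm; origin at the centre of its underside, x along its length. The free place for the loose screwdriver is about y = -22 mm, with its origin at about x = -15 mm
- bin_frame: light wooden stand of the tilt-out bin fixed to the table, 120 x 150 mm (x, y), open frame of posts and rails to z = 128 mm, its front towards -x; origin at the centre of its underside
- bin (a joint): clear bin in the stand (rad): 0 shut, grows as it tilts outward to the stand's -x about a hinge along y at x = -58, z = 12 mm in the stand's frame; stays where it is left. Its front plate is 136 mm wide and reaches 122 mm above the hinge
- bin_lip (a point): middle of the top of the pull lip at the bin's front (lip 100 mm wide, 6 mm thick, standing out 14 mm from the plate; this point is halfway out on it). When the bin is shut it lies at x = -65, z = 132 mm in the stand's frame
- phone: bystander: white phone housing, open shell 150 x 74 x 9 mm, origin at the centre of its underside
- dish: bystander: round green ceramic dish, 110 mm across, 28 mm high, origin at the centre of its underside
- pick: bystander: purple plastic opening pick, about 76 x 40 x 4 mm, origin under its wide part
Not all that is in view belongs to the job. What is shaped like the driver2 but yellow is not meant. There is more than one size of the prybar; the one meant has the size given above.

How it is judged:
By the outcome, as a careful person would: the job done as asked, in the order asked, and still so for the second after the job is handed in, with the robot touching nothing.
It also fails if it takes over 67 s, if anything falls off the work surface, if the arm or the gripper's body presses on something with over 40 N, if the wrist force passes 120 N, or if a joint passes its speed limit or range.

## Working session

There is one attempt and no reset: what is moved stays moved. The work goes in short steps, Python scripts to look and compute and a shell command to move; the robot and the scene stay as the last step left them, time stands still between calls to the robot, and variables do not carry over. Pictures are saved under pics/ and viewed, and the job is handed in when it is done.

```bash
ls; mkdir -p pics; cat > h.py <<'E'
import numpy as np, cv2
from rig import manip
from scipy.spatial.transform import Rotation as R
def cam(n):
    c=manip.camera_info(n); f=192/np.tan(np.radians(c['vfov'])/2)
    K=np.array([[f,0,c['cx']],[0,f,c['cy']],[0,0,1]]); 
    return K,cv2.Rodrigues(np.array(c['rvec'],float))[0],np.array(c['tvec'],float)
def ray(n,uv,C=None):
    K,r,t=C or cam(n); d=r.T@np.linalg.inv(K)@np.array([uv[0],uv[1],1.]); return -r.T@t,d
def atz(n,uv,z,C=None):
    o,d=ray(n,uv,C); return o+d*(z-o[2])/d[2]
def proj(n,P,C=None):
    K,r,t=C or cam(n); p=(r@np.atleast_2d(P).T).T+t; q=(K@p.T).T; return q[:,:2]/q[:,2:]
def tri(obs):
    A=np.zeros((3,3));b=np.zeros(3)
    for o,d in obs:
        d=d/np.linalg.norm(d);M=np.eye(3)-np.outer(d,d);A+=M;b+=M@o
    return np.linalg.solve(A,b)
def save(n,name,im=None):
    im=manip.get_image(n) if im is None else im
    cv2.imwrite(f'pics/{name}.png',cv2.cvtColor(im,cv2.COLOR_RGB2BGR)); return im
E
python3 - <<'E'
from h import *
for n in ['scene','side','wrist']:
    save(n,n+'0'); c=manip.camera_info(n); print(n,c)
for th in ['prybar','prybar_mid','clip','clip_seat','driver','driver_tip','driver2','driver2_tip','tray','bin_frame','bin_lip','phone','dish','pick']:
    for n in ['scene','side']:
        print(th,n,[(np.round(d['xy']).tolist(),round(d['score'],2)) for d in manip.place_of(th,n)][:4])
s=manip.get_state(); print(s)
E
```

```text
pics
scene {'vfov': 42.84170926202557, 'cx': 258.1487144161155, 'cy': 196.80356493162463, 'rvec': array([ 1.93580757,  1.66417569, -0.6030041 ]), 'tvec': array([-0.1518023 , -0.34295085,  1.94416307])}
side {'vfov': 45.147149963163685, 'cx': 259.05999204522124, 'cy': 192.61748780582056, 'rvec': array([ 1.02676456, -2.4391967 ,  1.01764857]), 'tvec': array([0.42440909, 0.31372496, 0.97417223])}
wrist {'vfov': 62.67034737133923, 'cx': 252.22719945820668, 'cy': 192.80107861551033, 'rvec': array([-2.82068581e+00, -5.70139762e-04,  2.93650264e-03]), 'tvec': array([-0.62397693, -0.04225113,  0.38063566])}
prybar scene [([225.0, 195.0], 0.63), ([197.0, 177.0], 0.45), ([250.0, 230.0], 0.19)]
prybar side [([312.0, 223.0], 0.72), ([128.0, 259.0], 0.56)]
prybar_mid scene [([224.0, 195.0], 0.69), ([225.0, 196.0], 0.66), ([199.0, 174.0], 0.47)]
prybar_mid side [([311.0, 224.0], 0.75), ([366.0, 224.0], 0.56)]
clip scene [([254.0, 239.0], 0.98)]
clip side [([243.0, 198.0], 0.86)]
clip_seat scene [([253.0, 230.0], 0.61)]
clip_seat side [([242.0, 185.0], 0.66)]
driver scene [([164.0, 198.0], 0.47), (
[... 1041 characters left out ...]
, 200.0], 0.28)]
{'t': 1.55, 'joints': array([-0.0628832 ,  0.38339877,  0.01637972,  1.37006971, -0.00632234,
        1.38815094, -0.04649524]), 'qvel': array([ 0.00061026, -0.00039916, -0.00200794, -0.00132647, -0.00161286,
        0.00026379,  0.00019457]), 'joint_efforts': array([ 3.78195564e-04, -6.27321553e+01,  8.43212251e-01, -3.72077751e+01,
        1.67284504e-02,  2.86437331e-03,  6.07174684e-06]), 'tool_pos': array([6.25012700e-01, 5.76705405e-05, 2.31293693e-01]), 'orientation': array([1.36512546, 1.57070318, 1.36517449]), 'ft_force': array([ 0.47726842,  0.20194946, -0.66806451]), 'ft_torque': array([-0.03832082, -0.01119936, -0.01889557]), 'gripper_width': 0.08542661249936359}
```

View pics/scene0.png

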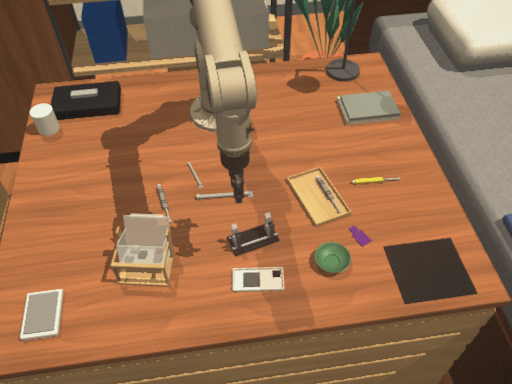

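View pics/side0.png

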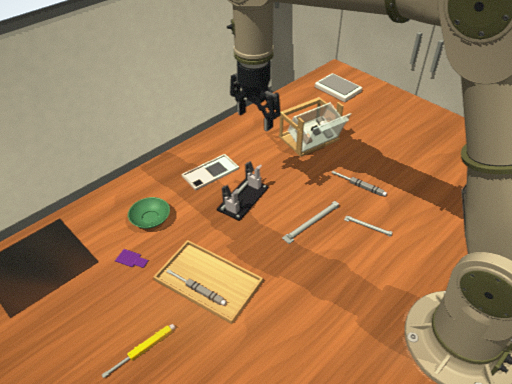

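View pics/wrist0.png

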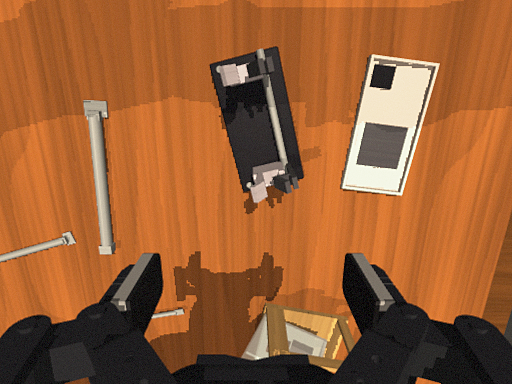

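```bash
python3 - <<'E'
from h import *
im=cv2.imread('pics/wrist0.png'); 
a=cv2.resize(im[30:270,60:330],None,fx=2.9,fy=2.4,interpolation=cv2.INTER_CUBIC)
cv2.imwrite('pics/w0c.png',a)
im=cv2.imread('pics/side0.png'); 
cv2.imwrite('pics/s0c.png',cv2.resize(im[80:280,200:400],None,fx=3,fy=3,interpolation=cv2.INTER_CUBIC))
cv2.imwrite('pics/s0d.png',cv2.resize(im[200:384,90:290],None,fx=3.2,fy=3.2,interpolation=cv2.INTER_CUBIC))
for p,z in [((95,102),.002),((108,252),.007),((70,238),.007),((211,66),.008),((277,47),.008),((303,180),.008),((245,193),.008)]:
    print(p,atz('wrist',p,z).round(4))
C=cam('side')
for p,z in [((285,240),.002),((339,204),.01),((346,218),.01),((391,234),.01),((385,193),.007),((333,171),.005),((227,304),.012),((166,270),.008),((189,242),.014),((263,278),.014),((234,320),.014),((153,283),.014)]:
    print('side',p,atz('side',p,z,C).round(4))
E
```

```text
(95, 102) [0.4462 0.0649 0.002 ]
(108, 252) [ 0.436  -0.1236  0.007 ]
(70, 238) [ 0.3899 -0.1034  0.007 ]
(211, 66) [0.5802 0.1025 0.008 ]
(277, 47) [0.6509 0.1213 0.008 ]
(303, 180) [ 0.686  -0.0253  0.008 ]
(245, 193) [ 0.6158 -0.0419  0.008 ]
side (285, 240) [0.4478 0.0647 0.002 ]
side (339, 204) [ 0.4277 -0.1256  0.01  ]
side (346, 218) [ 0.3826 -0.0986  0.01  ]
side (391, 234) [ 0.2685 -0.1365  0.01  ]
side (385, 193) [ 0.3666 -0.2524  0.007 ]
side (333, 171) [ 0.5272 -0.2227  0.005 ]
side (227, 304) [0.4062 0.2964 0.012 ]
side (166, 270) [0.5794 0.3374 0.008 ]
side (189, 242) [0.6045 0.2477 0.014 ]
side (263, 278) [0.3985 0.1915 0.014 ]
side (234, 320) [0.3649 0.3126 0.014 ]
side (153, 283) [0.5664 0.3825 0.014 ]
```

View pics/w0c.png

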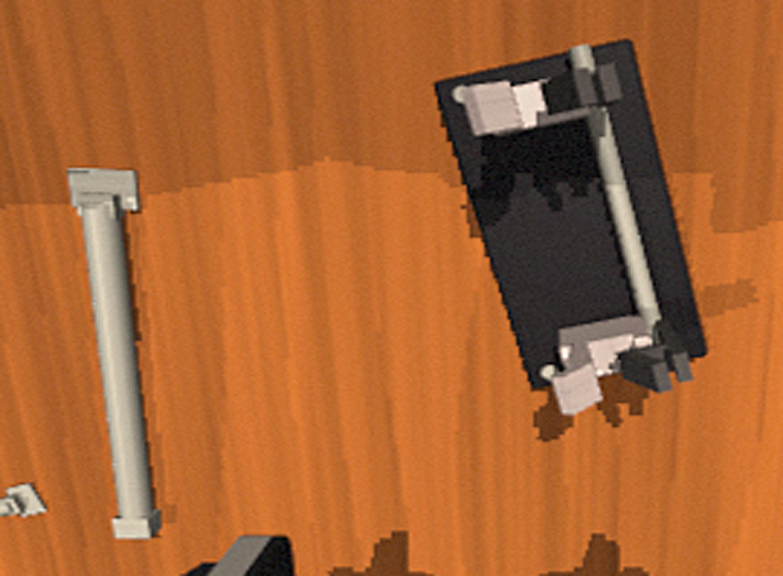

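View pics/s0c.png

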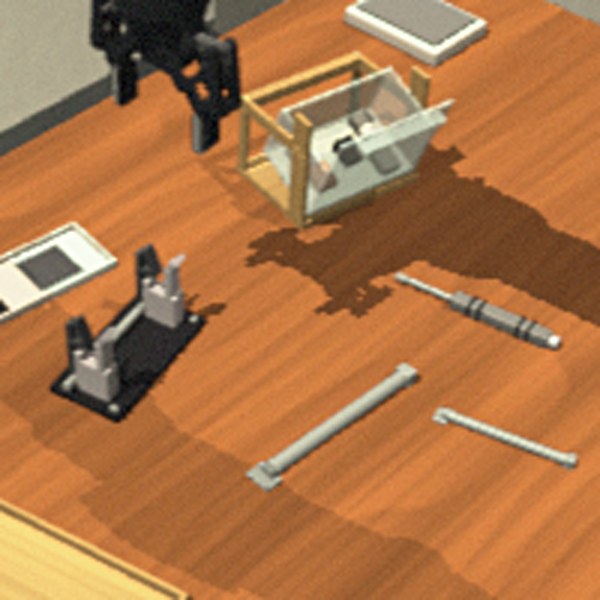

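View pics/s0d.png

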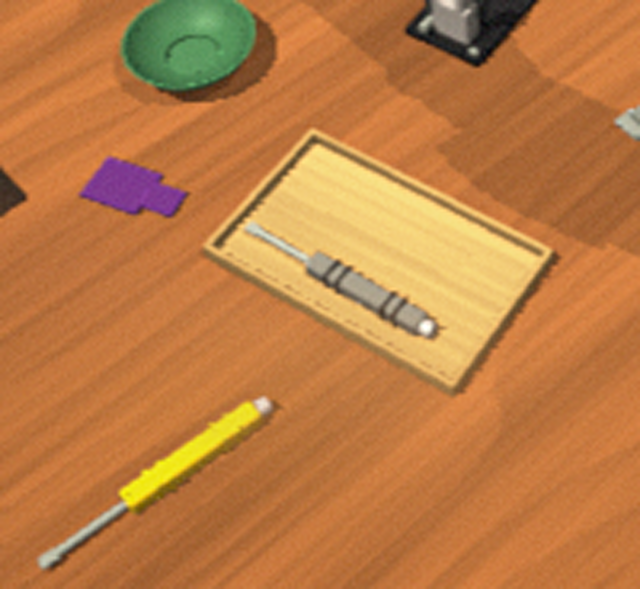

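```bash
cat >> h.py <<'E'
def tool():
    s=manip.get_state(); o=s['orientation']; return np.array(s['tool_pos']),R.from_euler('xyz',o)
def goto(p=None,yawturn=None,zdir=None):
    """shift mm in tool axes; zdir: wanted jaw direction angle in world deg (tool pointing down), nearest equivalent"""
    P,Rt=tool(); 
    if p is not None: print('shift',(Rt.inv().apply(np.array(p)-P)*1000).round(1))
    X=Rt.as_matrix()
    if zdir is not None:
        a=np.radians(zdir); best=None
        for k in (0,np.pi):
            z=np.array([np.cos(a+k),np.sin(a+k),0]);x=np.array([0,0,-1.]);y=np.cross(z,x)
            v=(Rt.inv()*R.from_matrix(np.c_[x,y,z])).as_rotvec(degrees=True)
            print('turn',v.round(2))
    print('tcp',P.round(4),'x',X[:,0].round(3),'z',X[:,2].round(3),'w',round(manip.get_state()['gripper_width'],4))
E
python3 - <<'E'
from h import *
goto([0.442,-0.10,0.17],zdir=-3.5)
K,r,t=cam('wrist'); print('cam',-r.T@t, 'axis',r[2])
E
```

```text
shift [  61.3 -100.1 -183. ]
turn [ 3.5   0.   -0.01]
turn [-1.765e+02  1.000e-02  0.000e+00]
tcp [6.250e-01 1.000e-04 2.313e-01] x [ 0.  0. -1.] z [1. 0. 0.] w 0.0854
cam [0.62491443 0.08000737 0.37400651] axis [-5.84193184e-04 -3.15357507e-01 -9.48972761e-01]
```

The large bar is at wrist pixel (101,177), and its ends are 189 mm apart, so it is the one meant. The other candidate is the small bar at (35,248), about 120 mm long. In the side view:

| Thing | Side pixel | Note |
|---|---|---|
| Loose grey driver | (363,187) | the one to move |
| driver2 in tray | (200,290) | leave |
| Yellow look-alike | (149,344) | not meant |

I'll move over the large bar for a close check.

```bash
python3 -m crank '[{"tx":60,"ty":-30,"tz":-183,"ax":3.5},{"tx":60,"ty":-30,"tz":-183,"ax":3.5},{"tx":60,"ty":-30,"tz":-183,"ax":3.5},{"tx":60,"ty":-30,"tz":-183,"ax":3.5},{"tx":60,"ty":-30,"tz":-183,"ax":3.5},{"tx":60,"ty":-30,"tz":-183,"ax":3.5},{"tx":60,"ty":-30,"tz":-183,"ax":3.5},{"tx":60,"ty":-30,"tz":-183,"ax":3.5},{"tx":60,"ty":-30,"tz":-183,"ax":3.5}]'
python3 - <<'E'
from h import *
im=save('wrist','w1'); C=cam('wrist')
print([ (d['xy'],d['score']) for d in manip.place_of('prybar_mid','wrist')])
goto()
E
```

```text
[([26.5, 250.8], 0.84), ([101.6, 182.2], 0.6)]
tcp [6.250e-01 1.000e-04 2.313e-01] x [-0.  0. -1.] z [ 1.  0. -0.] w 0.0853invalid input
```

View pics/w1.png

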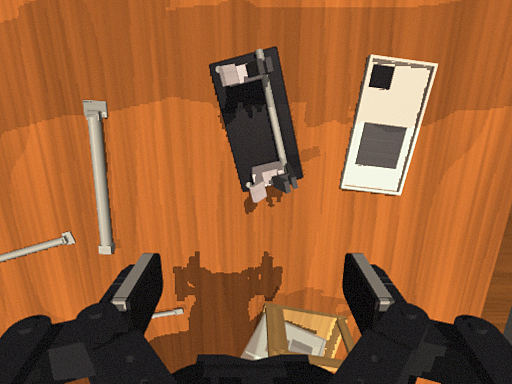

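The picture has not changed, because the call was refused. It probably needs every key in each row.

```bash
python3 -m crank '[{"gripper":0,"tx":60,"ty":-30,"tz":-183,"ax":3.5,"ay":0,"az":0},{"gripper":0,"tx":60,"ty":-30,"tz":-183,"ax":3.5,"ay":0,"az":0},{"gripper":0,"tx":60,"ty":-30,"tz":-183,"ax":3.5,"ay":0,"az":0},{"gripper":0,"tx":60,"ty":-30,"tz":-183,"ax":3.5,"ay":0,"az":0},{"gripper":0,"tx":60,"ty":-30,"tz":-183,"ax":3.5,"ay":0,"az":0},{"gripper":0,"tx":60,"ty":-30,"tz":-183,"ax":3.5,"ay":0,"az":0},{"gripper":0,"tx":60,"ty":-30,"tz":-183,"ax":3.5,"ay":0,"az":0},{"gripper":0,"tx":60,"ty":-30,"tz":-183,"ax":3.5,"ay":0,"az":0}]'
python3 - <<'E'
from h import *
im=save('wrist','w2'); C=cam('wrist')
print([ (d['xy'],d['score']) for d in manip.place_of('prybar_mid','wrist')])
goto()
E
```

```text
t: 2.32
tool_pos: [0.4431, -0.0298, 0.1722]
orientation: [0.143, 1.569, 0.082]
ft_force: [0.5, 0.4, -0.4]
gripper_width: 0.0854
[([251.5, 173.0], 0.76), ([153.3, 255.8], 0.55)]
tcp [ 0.4435 -0.0297  0.172 ] x [ 0.002  0.    -1.   ] z [ 0.998 -0.06   0.002] w 0.0853
```

View pics/w2.png

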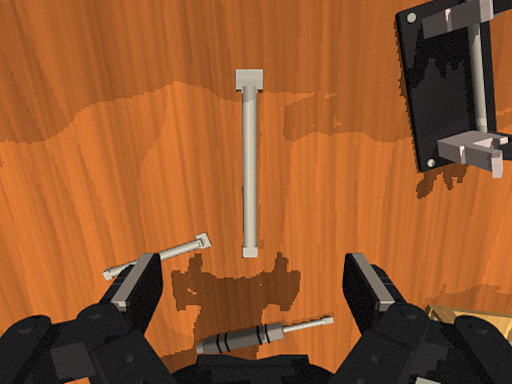

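The large bar (blade tip at (249,69), butt at (250,257)) lies centred and aligned between the fingers. The small bar is off to the left at (155,257).

```bash
python3 - <<'E'
from h import *
C=cam('wrist')
a=atz('wrist',(249,69),.003,C); b=atz('wrist',(250,247),.014,C);b2=atz('wrist',(250,257),.0,C)
print(a,b,b2,np.linalg.norm(a-b))
im=cv2.imread('pics/w2.png').astype(int)
# edges of the shaft
for v in (100,130,160,190,220,240):
    g=im[v,225:275].sum(1); d=np.abs(np.diff(g)); idx=np.argsort(d)[-2:]+225.5; c=np.mean(idx)
    print(v,sorted(idx),atz('wrist',(c+.0,v),.008,C).round(4))
m=atz('wrist',(251.5,173),.007,C); print('net',m)
P,Rt=tool()
goto([m[0],m[1],.003],zdir=-3.5)
E
```

```text
[0.4464878  0.06693416 0.003     ] [ 0.43634218 -0.1102179   0.014     ] [ 0.43500455 -0.13026427  0.        ] 0.17778297291943224
100 [np.float64(241.5), np.float64(242.5)] [0.4383 0.0401 0.008 ]
130 [np.float64(242.5), np.float64(255.5)] [0.443  0.0121 0.008 ]
160 [np.float64(243.5), np.float64(255.5)] [ 0.4417 -0.0172  0.008 ]
190 [np.float64(241.5), np.float64(243.5)] [ 0.4325 -0.048   0.008 ]
220 [np.float64(242.5), np.float64(243.5)] [ 0.4307 -0.0812  0.008 ]
240 [np.float64(244.5), np.float64(255.5)] [ 0.4366 -0.105   0.008 ]
net [ 0.44280084 -0.03089753  0.007     ]
shift [169.   -1.3  -0.9]
turn [ 0.03  0.1  -0.01]
turn [-1.7997e+02  2.0000e-02  1.5000e-01]
tcp [ 0.4435 -0.0297  0.172 ] x [ 0.002  0.    -1.   ] z [ 0.998 -0.06   0.002] w 0.0853
```

```bash
python3 -m crank '[{"gripper":0,"tx":40,"ty":1,"tz":-2.5,"ax":0,"ay":0,"az":0},{"gripper":0,"tx":80,"ty":1,"tz":-2.5,"ax":0,"ay":0,"az":0},{"gripper":0,"tx":120,"ty":1,"tz":-2.5,"ax":0,"ay":0,"az":0},{"gripper":0,"tx":150,"ty":1,"tz":-2.5,"ax":0,"ay":0,"az":0},{"gripper":0,"tx":165,"ty":1,"tz":-2.5,"ax":0,"ay":0,"az":0},{"gripper":0,"tx":168,"ty":1,"tz":-2.5,"ax":0,"ay":0,"az":0},{"gripper":0,"tx":168,"ty":1,"tz":-2.5,"ax":0,"ay":0,"az":0},{"gripper":0,"tx":168,"ty":1,"tz":-2.5,"ax":0,"ay":0,"az":0}]'
python3 - <<'E'
from h import *
im=save('wrist','w3'); goto()
E
```

```text
t: 3.08
tool_pos: [0.441, -0.0287, 0.0042]
orientation: [0.126, 1.569, 0.065]
ft_force: [-0.5, 0.2, 0.6]
gripper_width: 0.0854
tcp [ 0.4412 -0.0287  0.0046] x [ 0.002  0.    -1.   ] z [ 0.998 -0.061  0.002] w 0.0853
```

View pics/w3.png

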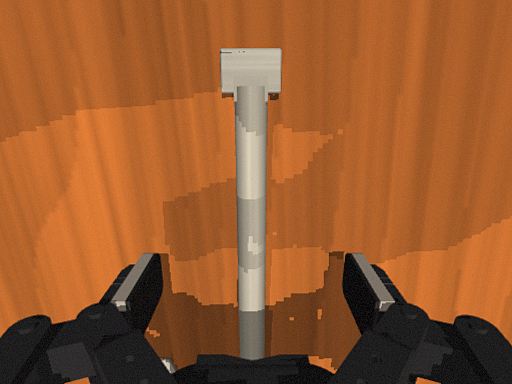

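The bar (columns 237–266) is centred between the fingers. I'll go down 3 mm and close.

```bash
python3 -m crank '[{"gripper":0,"tx":2.5,"ty":0,"tz":0,"ax":0,"ay":0,"az":0},{"gripper":255,"tx":2.5,"ty":0,"tz":0,"ax":0,"ay":0,"az":0},{"gripper":255,"tx":2.5,"ty":0,"tz":0,"ax":0,"ay":0,"az":0},{"gripper":255,"tx":2.5,"ty":0,"tz":0,"ax":0,"ay":0,"az":0},{"gripper":255,"tx":2.5,"ty":0,"tz":0,"ax":0,"ay":0,"az":0},{"gripper":255,"tx":2.5,"ty":0,"tz":0,"ax":0,"ay":0,"az":0},{"gripper":255,"tx":2.5,"ty":0,"tz":0,"ax":0,"ay":0,"az":0},{"gripper":255,"tx":2.5,"ty":0,"tz":0,"ax":0,"ay":0,"az":0}]'
python3 - <<'E'
from h import *
C=cam('scene');S=cam('side')
print(manip.get_state()['ft_force']); goto()
E
```

```text
t: 3.8
tool_pos: [0.4397, -0.0288, 0.0011]
orientation: [0.506, 1.571, 0.445]
ft_force: [-1.2, -1.0, 5.4]
gripper_width: 0.0115
[-1.21871111 -0.96529488  5.44347393]
tcp [ 0.4397 -0.0288  0.0011] x [ 0.  0. -1.] z [ 0.998 -0.061  0.   ] w 0.0115
```

```bash
python3 -m crank '[{"gripper":255,"tx":0,"ty":0,"tz":0,"ax":0,"ay":0,"az":0},{"gripper":255,"tx":-8,"ty":0,"tz":0,"ax":0,"ay":0,"az":0},{"gripper":255,"tx":-20,"ty":0,"tz":0,"ax":0,"ay":0,"az":0},{"gripper":255,"tx":-30,"ty":0,"tz":0,"ax":0,"ay":0,"az":0},{"gripper":255,"tx":-30,"ty":0,"tz":0,"ax":0,"ay":0,"az":0}]'
python3 - <<'E'
from h import *
a=save('wrist','w4');b=save('side','s4'); goto(); print(manip.get_state()['ft_force'])
cv2.imwrite('pics/c4.png',cv2.cvtColor(np.hstack([a[:, :], cv2.resize(b[140:300,220:420],None,fx=1.4,fy=2.4)]),cv2.COLOR_RGB2BGR))
E
```

```text
t: 4.22
tool_pos: [0.4409, -0.0288, 0.0328]
orientation: [0.088, 1.568, 0.027]
ft_force: [1.0, 0.6, -2.6]
gripper_width: 0.0115
tcp [ 0.4399 -0.0288  0.0312] x [ 0.001  0.    -1.   ] z [ 0.998 -0.061  0.001] w 0.0113
[ 0.25912493  0.51324018 -1.88743089]
```

View pics/c4.png

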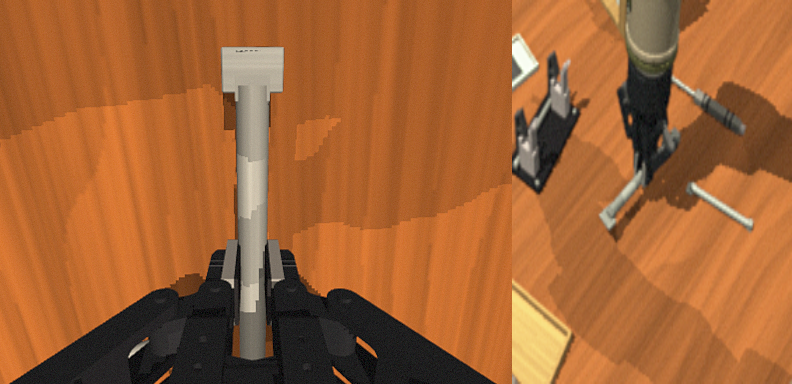

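The bar is held level, with about 2 N of weight on the wrist. Next I'll go above the clip.

```bash
python3 - <<'E'
from h import *
goto([.633,.039,.15],zdir=13.7)
C=cam('scene');S=cam('side')
n=manip.place_of('clip_seat','scene'); 
for a in ('clip_seat','clip'):
    x=manip.place_of(a,'scene');y=manip.place_of(a,'side')
    for p in x[:2]:
        for q in y[:2]: print(a,p,q,tri([ray('scene',p['xy'],C),ray('side',q['xy'],S)]).round(4))
E
```

```text
shift [-118.6   79.5  188.8]
turn [-17.2    0.07   0.  ]
turn [ 1.628e+02  0.000e+00 -9.000e-02]
tcp [ 0.4399 -0.0288  0.0312] x [ 0.001  0.    -1.   ] z [ 0.998 -0.061  0.001] w 0.0113
clip_seat {'xy': [253.3, 230.2], 'score': 0.61} {'xy': [241.5, 186.0], 'score': 0.95} [0.6335 0.0423 0.0493]
clip_seat {'xy': [253.3, 230.2], 'score': 0.61} {'xy': [332.3, 124.2], 'score': 0.15} [ 0.5945 -0.0646  0.16  ]
clip {'xy': [254.4, 239.2], 'score': 0.98} {'xy': [242.0, 197.7], 'score': 0.61} [0.6349 0.0435 0.0035]
```

```bash
python3 -m crank '[{"gripper":255,"tx":-40,"ty":0,"tz":0,"ax":0,"ay":0,"az":0},{"gripper":255,"tx":-80,"ty":0,"tz":0,"ax":0,"ay":0,"az":0},{"gripper":255,"tx":-115,"ty":15,"tz":20,"ax":-3,"ay":0,"az":0},{"gripper":255,"tx":-119,"ty":30,"tz":55,"ax":-7,"ay":0,"az":0},{"gripper":255,"tx":-119,"ty":45,"tz":90,"ax":-11,"ay":0,"az":0},{"gripper":255,"tx":-119,"ty":60,"tz":125,"ax":-15,"ay":0,"az":0},{"gripper":255,"tx":-119,"ty":72,"tz":155,"ax":-17,"ay":0,"az":0},{"gripper":255,"tx":-119,"ty":80,"tz":180,"ax":-17,"ay":0,"az":0},{"gripper":255,"tx":-119,"ty":80,"tz":189,"ax":-17,"ay":0,"az":0},{"gripper":255,"tx":-119,"ty":80,"tz":189,"ax":-17,"ay":0,"az":0},{"gripper":255,"tx":-119,"ty":80,"tz":189,"ax":-17,"ay":0,"az":0}]'
python3 - <<'E'
from h import *
a=save('wrist','w5');b=save('side','s5'); c=save('scene','sc5'); goto(); print(manip.get_state()['ft_force'])
cv2.imwrite('pics/c5.png',cv2.cvtColor(np.hstack([cv2.resize(b[100:240,170:310],None,fx=2.8,fy=3),cv2.resize(c[180:280,200:310],None,fx=3.6,fy=4.2)]),cv2.COLOR_RGB2BGR)) if 0 else None
cv2.imwrite('pics/c5.png',cv2.cvtColor(cv2.resize(b[100:240,170:310],None,fx=4,fy=4),cv2.COLOR_RGB2BGR))
E
```

```text
t: 5.48
tool_pos: [0.6326, 0.0393, 0.1485]
orientation: [3.052, 1.569, -2.996]
ft_force: [-0.2, -0.3, -2.0]
gripper_width: 0.0115
tcp [0.6321 0.0391 0.1497] x [-0.001 -0.    -1.   ] z [ 0.972  0.233 -0.001] w 0.0111
[-0.4745527  -0.64714699 -1.28925982]
```

View pics/w5.png

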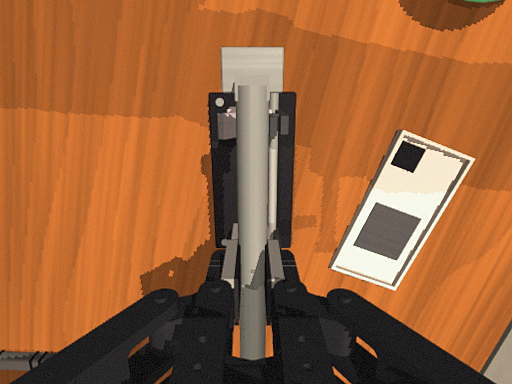

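View pics/c5.png

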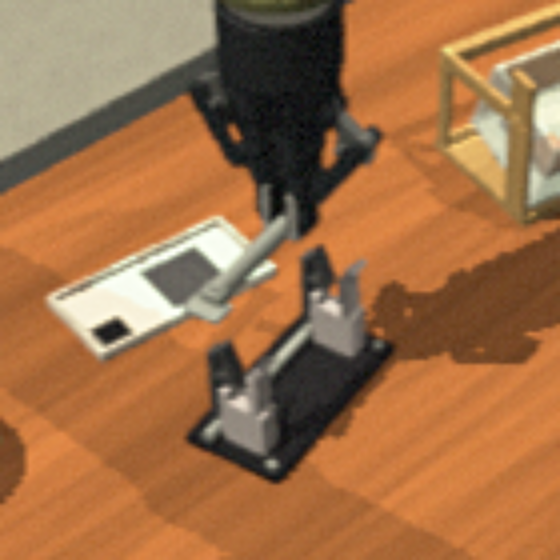

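```bash
python3 - <<'E'
from h import *
im=cv2.imread('pics/w5.png'); 
cv2.imwrite('pics/w5c.png',cv2.resize(im[80:262,190:315],None,fx=4.8,fy=3.2,interpolation=cv2.INTER_CUBIC))
E
```

```text
(no output)
```

View pics/w5c.png

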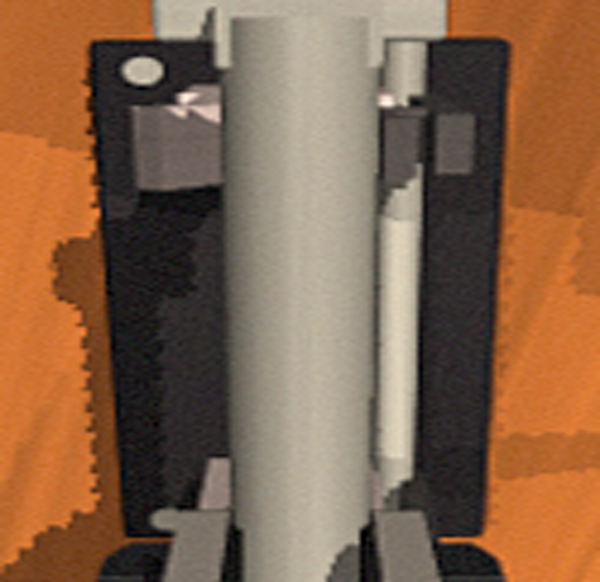

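```bash
python3 - <<'E'
from h import *
C=cam('wrist')
tl,tr,bl,br=[atz('wrist',p,.008,C) for p in [(208.75,92.5),(296.25,92.5),(215.6,247.8),(291,247.8)]]
print(np.array([tl,tr,bl,br]).round(4), np.linalg.norm(tr-tl),np.linalg.norm(tl-bl))
c=(tl+tr+bl+br)/4; print('c',c)
for v in ((tl+tr-bl-br)[:2],): print('yaw',np.degrees(np.arctan2(v[1],v[0])))
w=(tr+br-tl-bl)[:2];print('ydir',np.degrees(np.arctan2(w[1],w[0])))
# bar
im=cv2.imread('pics/w5.png').astype(int)
P,Rt=tool(); z=P[2]+.006
pts=[]
for v in range(110,230,20):
    # silhouette visible from crop edges: print profile
    pass
for v,l,r in [(110,190+225/4.8,190+380/4.8),(170,190+230/4.8,190+374/4.8),(220,190+235/4.8,190+370/4.8)]:
    p=atz('wrist',((l+r)/2,v),z,C); pts.append(p); print(p.round(4),'w',np.linalg.norm(atz('wrist',(l,v),z,C)-atz('wrist',(r,v),z,C)))
d=pts[0]-pts[2]; print('bar yaw',np.degrees(np.arctan2(d[1],d[0])))
# blade end in wrist (top row 47) and side
print('blade end', [atz('wrist',(253,47),P[2]+.001,C).round(4)], 'dist along',)
goto([c[0],c[1],.15])
E
```

```text
[[ 0.5774  0.1045  0.008 ]
 [ 0.6506  0.122   0.008 ]
 [ 0.6126 -0.0406  0.008 ]
 [ 0.6866 -0.0228  0.008 ]] 0.07520752695179364 0.14933199639790945
c [0.63181041 0.040788   0.008     ]
yaw 103.79944038942294
ydir 13.496408898494243
[0.6155 0.1084 0.1557] w 0.013570583221254002
[0.6215 0.0831 0.1557] w 0.01338564585671674
[0.6272 0.0596 0.1557] w 0.013229456416551702
bar yaw 103.51964262375853
blade end [array([0.6097, 0.1324, 0.1507])] dist along
shift [-0.3  1.8  0.1]
tcp [0.6321 0.0391 0.1497] x [-0.001 -0.    -1.   ] z [ 0.972  0.233 -0.001] w 0.0111
```

Lateral and yaw alignment look within about 0.3 mm and 0.3°. I'll descend to just above the jaws and check again.

```bash
python3 -m crank '[{"gripper":255,"tx":25,"ty":1,"tz":0,"ax":0,"ay":0,"az":0},{"gripper":255,"tx":45,"ty":1,"tz":0,"ax":0,"ay":0,"az":0},{"gripper":255,"tx":54,"ty":1,"tz":0,"ax":0,"ay":0,"az":0},{"gripper":255,"tx":54,"ty":1,"tz":0,"ax":0,"ay":0,"az":0},{"gripper":255,"tx":54,"ty":1,"tz":0,"ax":0,"ay":0,"az":0}]'
python3 - <<'E'
from h import *
a=save('wrist','w6');b=save('side','s6'); c=save('scene','sc6'); goto(); print(manip.get_state()['ft_force'])
A=cv2.resize(a[60:300,180:320],None,fx=2.8,fy=2.4); B=cv2.resize(b[120:240,180:300],(390,576)); 
cv2.imwrite('pics/c6.png',cv2.cvtColor(np.hstack([A,B]),cv2.COLOR_RGB2BGR))
E
```

```text
t: 6.05
tool_pos: [0.6325, 0.0403, 0.0962]
orientation: [3.058, 1.57, -2.99]
ft_force: [-0.2, 0.5, -1.4]
gripper_width: 0.0112
tcp [0.6338 0.0405 0.0976] x [ 0.003  0.    -1.   ] z [0.972 0.233 0.003] w 0.0114
[-0.12080011  0.57618787 -2.91514038]
```

View pics/c6.png

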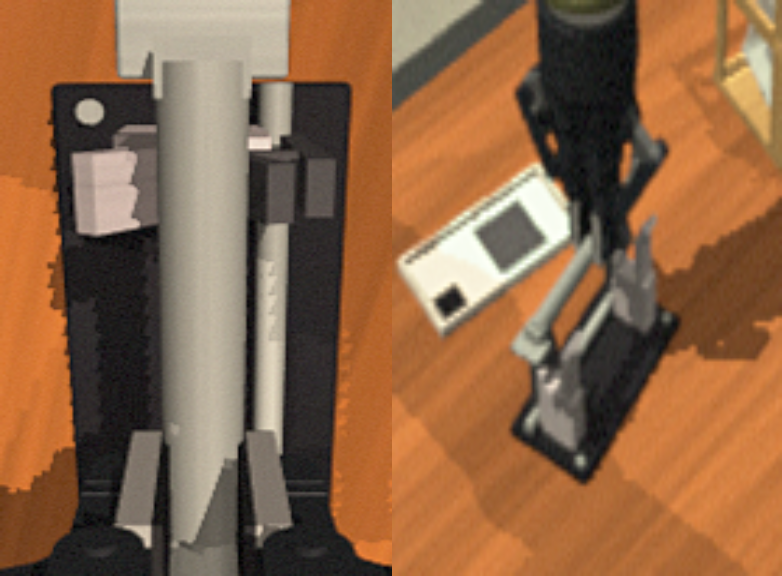

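```bash
python3 -m crank '[{"gripper":255,"tx":6,"ty":0,"tz":0,"ax":0,"ay":0,"az":0},{"gripper":255,"tx":10,"ty":0,"tz":0,"ax":0,"ay":0,"az":0},{"gripper":255,"tx":14,"ty":0,"tz":0,"ax":0,"ay":0,"az":0},{"gripper":255,"tx":18,"ty":0,"tz":0,"ax":0,"ay":0,"az":0},{"gripper":255,"tx":22,"ty":0,"tz":0,"ax":0,"ay":0,"az":0},{"gripper":255,"tx":26,"ty":0,"tz":0,"ax":0,"ay":0,"az":0},{"gripper":255,"tx":26,"ty":0,"tz":0,"ax":0,"ay":0,"az":0}]'
python3 - <<'E'
from h import *
a=save('wrist','w7');b=save('side','s7'); goto(); print(manip.get_state()['ft_force'])
A=cv2.resize(a[60:300,180:320],None,fx=2.8,fy=2.4); B=cv2.resize(b[120:240,180:300],(390,576)); 
cv2.imwrite('pics/c7.png',cv2.cvtColor(np.hstack([A,B]),cv2.COLOR_RGB2BGR))
E
```

```text
t: 6.78
tool_pos: [0.6315, 0.0402, 0.0685]
orientation: [3.049, 1.568, -2.998]
ft_force: [-4.0, -0.8, -1.9]
gripper_width: 0.0113
tcp [0.6319 0.0402 0.069 ] x [-0.002 -0.    -1.   ] z [ 0.972  0.233 -0.002] w 0.0114
[-3.16962566 -1.33404174 -2.62570801]
```

View pics/c7.png

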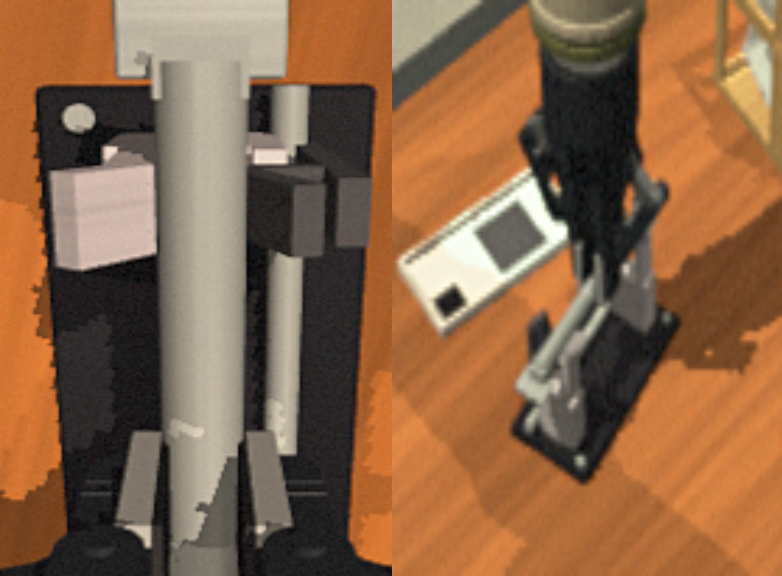

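```bash
python3 -m crank '[{"gripper":255,"tx":4,"ty":0,"tz":0.5,"ax":0,"ay":0,"az":0},{"gripper":255,"tx":8,"ty":0,"tz":0.5,"ax":0,"ay":0,"az":0},{"gripper":255,"tx":12,"ty":0,"tz":0.5,"ax":0,"ay":0,"az":0},{"gripper":255,"tx":16,"ty":0,"tz":0.5,"ax":0,"ay":0,"az":0},{"gripper":255,"tx":20,"ty":0,"tz":0.5,"ax":0,"ay":0,"az":0},{"gripper":255,"tx":23,"ty":0,"tz":0.5,"ax":0,"ay":0,"az":0},{"gripper":255,"tx":25,"ty":0,"tz":0.5,"ax":0,"ay":0,"az":0},{"gripper":255,"tx":25,"ty":0,"tz":0.5,"ax":0,"ay":0,"az":0}]'
python3 - <<'E'
from h import *
a=save('wrist','w8');b=save('side','s8'); goto(); print(manip.get_state()['ft_force'])
A=cv2.resize(a[60:300,180:320],None,fx=2.8,fy=2.4); B=cv2.resize(b[120:240,180:300],(390,576)); 
cv2.imwrite('pics/c8.png',cv2.cvtColor(np.hstack([A,B]),cv2.COLOR_RGB2BGR))
E
```

```text
t: 7.55
tool_pos: [0.6337, 0.0408, 0.0446]
orientation: [0.074, 1.57, 0.31]
ft_force: [-0.8, 0.3, -3.2]
gripper_width: 0.0116
tcp [0.6337 0.0408 0.045 ] x [ 0.001  0.    -1.   ] z [0.972 0.234 0.001] w 0.0112
[-0.49146233  0.97157331 -2.52438621]
```

View pics/c8.png

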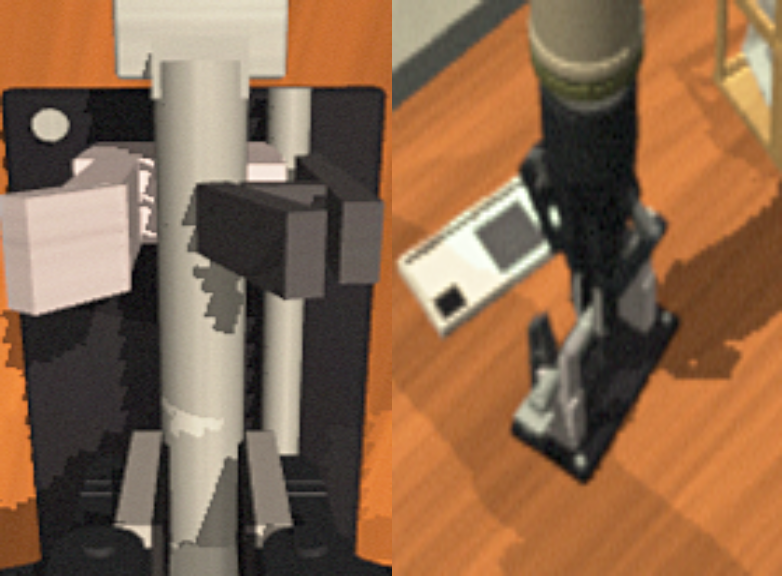

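The jaw has closed over the bar. The wrist still carries the bar's weight, so I'll push down a little more.

```bash
python3 -m crank '[{"gripper":255,"tx":1,"ty":0,"tz":0,"ax":0,"ay":0,"az":0},{"gripper":255,"tx":2,"ty":0,"tz":0,"ax":0,"ay":0,"az":0},{"gripper":255,"tx":3,"ty":0,"tz":0,"ax":0,"ay":0,"az":0},{"gripper":255,"tx":3,"ty":0,"tz":0,"ax":0,"ay":0,"az":0},{"gripper":255,"tx":3,"ty":0,"tz":0,"ax":0,"ay":0,"az":0}]'
```

```text
t: 8.07
tool_pos: [0.6338, 0.0408, 0.044]
orientation: [-0.042, 1.569, 0.194]
ft_force: [-7.3, -0.8, 13.2]
gripper_width: 0.0115
```

```bash
python3 -m crank '[{"gripper":120,"tx":-1.5,"ty":0,"tz":-1,"ax":0,"ay":0,"az":0},{"gripper":80,"tx":-1.5,"ty":0,"tz":-1,"ax":0,"ay":0,"az":0},{"gripper":80,"tx":-1.5,"ty":0,"tz":-1,"ax":0,"ay":0,"az":0},{"gripper":80,"tx":-1.5,"ty":0,"tz":-1,"ax":0,"ay":0,"az":0},{"gripper":80,"tx":-20,"ty":0,"tz":-1,"ax":0,"ay":0,"az":0},{"gripper":80,"tx":-50,"ty":0,"tz":-1,"ax":0,"ay":0,"az":0},{"gripper":80,"tx":-80,"ty":0,"tz":-1,"ax":0,"ay":0,"az":0},{"gripper":80,"tx":-110,"ty":0,"tz":-1,"ax":0,"ay":0,"az":0},{"gripper":80,"tx":-110,"ty":0,"tz":-1,"ax":0,"ay":0,"az":0}]'
python3 - <<'E'
from h import *
a=save('wrist','w9');b=save('side','s9'); goto(); print(manip.get_state()['ft_force'])
A=cv2.resize(a[60:300,180:320],None,fx=2.8,fy=2.4); B=cv2.resize(b[120:240,180:300],(390,576)); 
cv2.imwrite('pics/c9.png',cv2.cvtColor(np.hstack([A,B]),cv2.COLOR_RGB2BGR))
C=cam('scene');S=cam('side')
for x in manip.place_of('prybar_mid','scene')[:2]:
  for y in manip.place_of('prybar_mid','side')[:2]: print(x,y,tri([ray('scene',x['xy'],C),ray('side',y['xy'],S)]).round(4))
print(manip.place_of('prybar_mid','wrist'),manip.place_of('clip_seat','wrist'))
E
```

```text
t: 8.82
tool_pos: [0.636, 0.0407, 0.1591]
orientation: [-0.12, 1.56, 0.115]
ft_force: [1.8, 0.9, 0.9]
gripper_width: 0.0587
tcp [0.6335 0.0405 0.1535] x [ 0.004  0.    -1.   ] z [0.972 0.233 0.004] w 0.0583
[ 0.20783262 -0.09500001  0.03400416]
{'xy': [253.6, 218.7], 'score': 0.7} {'xy': [151.3, 220.9], 'score': 0.75} [0.6562 0.1685 0.0712]
{'xy': [253.6, 218.7], 'score': 0.7} {'xy': [369.2, 225.7], 'score': 0.62} [ 0.4046 -0.0314 -0.0471]
{'xy': [197.0, 171.9], 'score': 0.64} {'xy': [151.3, 220.9], 'score': 0.75} [0.5788 0.1088 0.1853]
{'xy': [197.0, 171.9], 'score': 0.64} {'xy': [369.2, 225.7], 'score': 0.62} [ 0.3246 -0.1156  0.0107]
[{'xy': [250.4, 187.9], 'score': 0.68}] [{'xy': [246.1, 188.8], 'score': 0.94}]
```

View pics/c9.png

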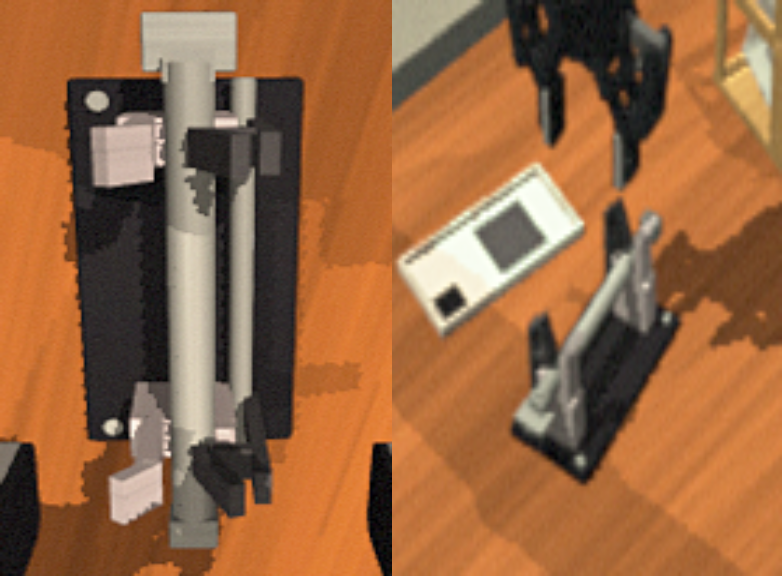

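```bash
python3 - <<'E'
from h import *
C=cam('wrist'); a=save('wrist','w10')
cv2.imwrite('pics/c10.png',cv2.cvtColor(cv2.resize(a[55:300,180:320],None,fx=4,fy=2.4),cv2.COLOR_RGB2BGR))
f=lambda x,y:(180+x/2.8,60+y/2.4)
c=np.mean([atz('wrist',f(*p),.008,C) for p in [(68,80),(303,78),(88,440),(292,437)]],0)
b=atz('wrist',f(190,12),.047,C); e=atz('wrist',f(193,547),.057,C); e2=atz('wrist',f(193,521),.057,C)
print(c,b,e,e2,np.linalg.norm(b-e)); u=np.array([-.238,.971,0])
print('along: blade',(b-c)@u,'butt',(e-c)@u); goto()
E
```

```text
[0.62508167 0.04318943 0.008     ] [0.60541104 0.1326402  0.047     ] [ 0.64821864 -0.04428182  0.057     ] [ 0.64569129 -0.03360387  0.057     ] 0.182301648922286
along: blade 0.09153830106737361 butt -0.09044118755683463
tcp [0.6317 0.0403 0.1504] x [-0.002 -0.    -1.   ] z [ 0.972  0.234 -0.002] w 0.0587
```

View pics/c10.png

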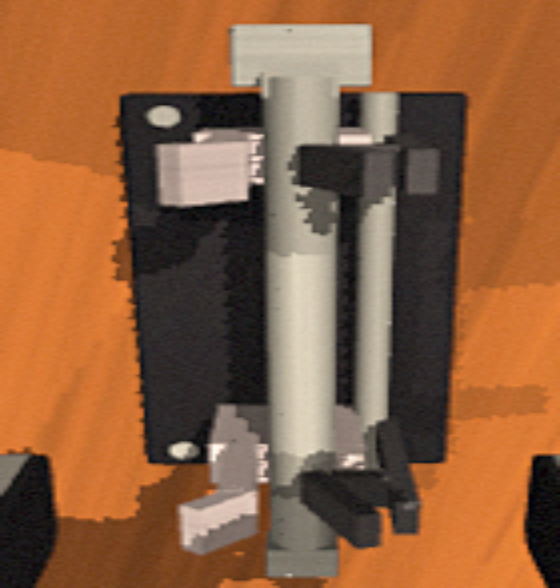

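```bash
python3 - <<'E'
from h import *
C=cam('wrist')
f=lambda x,y:(180+x/4,55+y/2.4)
c=np.mean([atz('wrist',f(*p),.008,C) for p in [(120,95),(466,93),(150,463),(445,460)]],0)
b=atz('wrist',f(301,25),.045,C); e=atz('wrist',f(302,577),.057,C)
u=np.array([-.238,.971,0]);w=np.array([.971,.238,0])
print(c,b,e,np.linalg.norm(b-e));print('along',(b-c)@u,(e-c)@u,'lat',(b-c)@w,(e-c)@w)
S=cam('side'); Q=cam('scene')
# driver
for th in ('driver','driver_tip'):
  for n in ('side','scene','wrist'): print(th,n,[(np.round(d['xy'],1).tolist(),round(d['score'],2)) for d in manip.place_of(th,n)][:4])
for p,z in [((385.5,193),.007),((333,171.5),.005),((361,184),.007)]: print(p,atz('side',p,z,S).round(4))
for th in ('bin_lip','bin_frame'):
  for x in manip.place_of(th,'scene')[:2]:
    for y in manip.place_of(th,'side')[:2]: print(th,x,y,tri([ray('scene',x['xy'],Q),ray('side',y['xy'],S)]).round(4))
goto([.43,-.24,.2],zdir=100)
print(manip.get_state()['joints'].round(2))
E
```

```text
[0.63210958 0.04162158 0.008     ] [0.61082507 0.13376873 0.045     ] [ 0.65584284 -0.05060002  0.057     ] 0.19016423437894012
along 0.0945405975936895 -0.09519568908804875 lat 0.0012637610227803182 0.0010962540238872048
driver side [([148.4, 346.3], 0.83), ([363.6, 189.5], 0.68), ([206.1, 294.4], 0.67)]
driver scene [([164.1, 200.3], 0.51), ([369.5, 181.4], 0.47), ([324.1, 189.9], 0.45), ([144.2, 265.6], 0.4)]
driver wrist [([24.5, 352.6], 0.56)]
driver_tip side [([332.1, 170.1], 0.8), ([149.9, 218.1], 0.7)]
driver_tip scene [([170.7, 222.2], 0.7)]
driver_tip wrist []
(385.5, 193) [ 0.3657 -0.2534  0.007 ]
(333, 171.5) [ 0.5258 -0.221   0.005 ]
(361, 184) [ 0.4353 -0.2343  0.007 ]
bin_lip {'xy': [149.9, 219.7], 'score': 0.9} {'xy': [333.8, 123.5], 'score': 0.65} [ 0.5879 -0.2693  0.1139]
bin_frame {'xy': [145.4, 263.7], 'score': 0.76} {'xy': [308.0, 140.4], 'score': 0.87} [ 6.775e-01 -2.907e-01  1.000e-04]
shift [ -48.2 -225.4 -262.3]
turn [-8.65e+01  1.00e-02  0.00e+00]
turn [ 9.35e+01  0.00e+00 -1.00e-02]
tcp [0.6324 0.0404 0.1518] x [ 0.  0. -1.] z [0.972 0.234 0.   ] w 0.0588
[-0.09  0.45 -0.03  1.46  0.01  1.24  0.11]
```

The bar sits home: centred along to 0.3 mm and laterally within about 1 mm, with the jaw closed. Next is the driver, at about (0.432,-0.238).

```bash
python3 -m crank '[{"gripper":80,"tx":-35,"ty":-15,"tz":-15,"ax":7,"ay":0,"az":0},{"gripper":80,"tx":-48,"ty":-35,"tz":-40,"ax":14,"ay":0,"az":0},{"gripper":80,"tx":-48,"ty":-55,"tz":-65,"ax":21,"ay":0,"az":0},{"gripper":80,"tx":-48,"ty":-75,"tz":-90,"ax":28,"ay":0,"az":0},{"gripper":80,"tx":-48,"ty":-95,"tz":-115,"ax":35,"ay":0,"az":0},{"gripper":80,"tx":-48,"ty":-115,"tz":-140,"ax":42,"ay":0,"az":0},{"gripper":80,"tx":-48,"ty":-135,"tz":-165,"ax":49,"ay":0,"az":0},{"gripper":80,"tx":-48,"ty":-155,"tz":-190,"ax":56,"ay":0,"az":0},{"gripper":80,"tx":-48,"ty":-175,"tz":-210,"ax":63,"ay":0,"az":0},{"gripper":80,"tx":-48,"ty":-195,"tz":-230,"ax":70,"ay":0,"az":0},{"gripper":80,"tx":-48,"ty":-210,"tz":-250,"ax":77,"ay":0,"az":0},{"gripper":80,"tx":-48,"ty":-225,"tz":-262,"ax":84,"ay":0,"az":0},{"gripper":80,"tx":-48,"ty":-225,"tz":-262,"ax":91,"ay":0,"az":0},{"gripper":80,"tx":-48,"ty":-225,"tz":-262,"ax":93.5,"ay":0,"az":0},{"gripper":80,"tx":-48,"ty":-225,"tz":-262,"ax":93.5,"ay":0,"az":0},{"gripper":80,"tx":-48,"ty":-225,"tz":-262,"ax":93.5,"ay":0,"az":0},{"gripper":80,"tx":-48,"ty":-225,"tz":-262,"ax":93.5,"ay":0,"az":0}]'
python3 - <<'E'
from h import *
a=save('wrist','w11');  goto()
C=cam('wrist')
for th in ('driver','driver_tip'):
  for d in manip.place_of(th,'wrist'): print(th,np.round(d['xy'],1),round(d['score'],2),atz('wrist',d['xy'],.005,C).round(4))
print(manip.get_state()['joints'].round(2))
E
```

```text
t: 11.13
tool_pos: [0.4303, -0.2393, 0.1998]
orientation: [2.09, 1.571, 0.696]
ft_force: [0.7, -0.2, 0.1]
gripper_width: 0.0588
tcp [ 0.4303 -0.2393  0.1998] x [-0.  0. -1.] z [ 0.176 -0.984 -0.   ] w 0.0588
driver [246.9 175.8] 0.94 [ 0.4179 -0.2366  0.005 ]
driver_tip [245.2  65.5] 0.59 [ 0.5295 -0.2155  0.005 ]
[ 0.14  0.11  0.33  1.79 -0.04  1.25 -0.91]
```

View pics/w11.png

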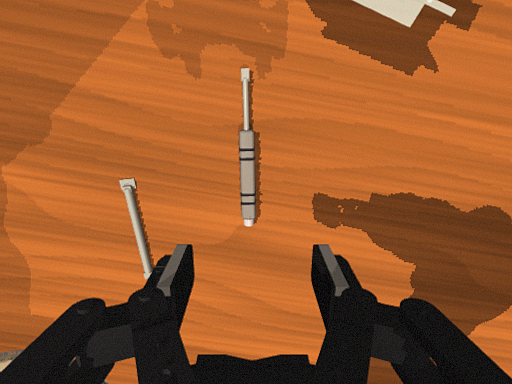

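```bash
python3 - <<'E'
from h import *
C=cam('wrist')
for n,p,z in [('tip',(245.5,68),.007),('hstart',(247,130),.012),('hend',(249,219),.012),('cap',(249,226),.007)]:
    print(n,atz('wrist',p,z,C).round(4))
t=atz('wrist',(245.5,68),.007,C);c=atz('wrist',(249,226),.007,C);d=t-c;L=np.linalg.norm(d);y=np.degrees(np.arctan2(d[1],d[0]));print(L,y)
o=c+d/L*.066; o2=t-d/L*.110; print(o,o2)
m=(o+o2)/2; goto([m[0],m[1],.003],zdir=y-90)
E
```

```text
tip [ 0.5271 -0.2164  0.007 ]
hstart [ 0.4682 -0.2282  0.012 ]
hend [ 0.3701 -0.2474  0.012 ]
cap [ 0.3593 -0.2492  0.007 ]
0.17100605654857323 11.066692913984792
[ 0.4240851  -0.23655788  0.007     ] [ 0.41918402 -0.23751647  0.007     ]
shift [196.8  -8.1  -3.8]
turn [-0.98 -0.    0.01]
turn [1.7902e+02 1.0000e-02 0.0000e+00]
tcp [ 0.4302 -0.2394  0.1998] x [-0.  0. -1.] z [ 0.175 -0.985 -0.   ] w 0.0588
```

```bash
python3 -m crank '[{"gripper":80,"tx":40,"ty":-10,"tz":-4,"ax":-1,"ay":0,"az":0},{"gripper":80,"tx":80,"ty":-10,"tz":-4,"ax":-1,"ay":0,"az":0},{"gripper":80,"tx":120,"ty":-10,"tz":-4,"ax":-1,"ay":0,"az":0},{"gripper":80,"tx":155,"ty":-10,"tz":-4,"ax":-1,"ay":0,"az":0},{"gripper":80,"tx":180,"ty":-10,"tz":-4,"ax":-1,"ay":0,"az":0},{"gripper":80,"tx":180,"ty":-10,"tz":-4,"ax":-1,"ay":0,"az":0},{"gripper":80,"tx":180,"ty":-10,"tz":-4,"ax":-1,"ay":0,"az":0}]'
python3 - <<'E'
from h import *
a=save('wrist','w12');  goto([.4195,-.2375,.003])
E
```

```text
t: 11.87
tool_pos: [0.4188, -0.237, 0.0192]
orientation: [-2.056, 1.568, 2.849]
ft_force: [0.5, -0.1, 0.4]
gripper_width: 0.0587
shift [17.7 -0.5 -0.3]
tcp [ 0.4201 -0.2377  0.0207] x [ 0. -0. -1.] z [ 0.191 -0.982  0.   ] w 0.059
```

View pics/w12.png

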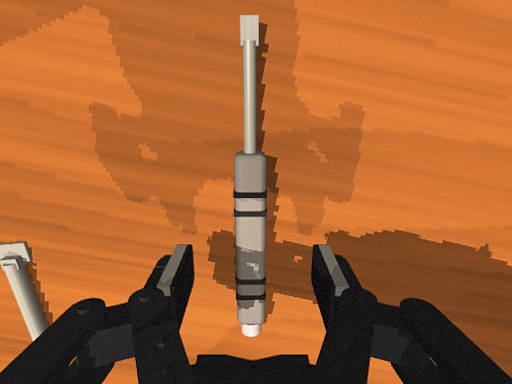

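```bash
python3 - <<'E'
from h import *
C=cam('wrist')
a=atz('wrist',(250,153),.012,C);b=atz('wrist',(250,323),.012,C);print(a,b,np.linalg.norm(a-b),(a+b)/2)
goto([*(a+b)[:2]/2,.003])
E
python3 -m crank '[{"gripper":80,"tx":10,"ty":0,"tz":0,"ax":0,"ay":0,"az":0},{"gripper":80,"tx":17,"ty":0,"tz":0,"ax":0,"ay":0,"az":0},{"gripper":80,"tx":17,"ty":0,"tz":0,"ax":0,"ay":0,"az":0}]'
```

```text
[ 0.46987134 -0.22795435  0.012     ] [ 0.37079814 -0.24702409  0.012     ] 0.10089179239568456 [ 0.42033474 -0.23748922  0.012     ]
shift [17.7  0.3 -0.2]
tcp [ 0.4201 -0.2377  0.0207] x [ 0. -0. -1.] z [ 0.191 -0.982  0.   ] w 0.059
t: 12.17
tool_pos: [0.4196, -0.2372, 0.0025]
orientation: [2.108, 1.571, 0.73]
ft_force: [-0.8, -0.1, 0.2]
gripper_width: 0.0585
```

```bash
python3 -m crank '[{"gripper":255,"tx":0,"ty":0,"tz":0,"ax":0,"ay":0,"az":0},{"gripper":255,"tx":0,"ty":0,"tz":0,"ax":0,"ay":0,"az":0},{"gripper":255,"tx":0,"ty":0,"tz":0,"ax":0,"ay":0,"az":0},{"gripper":255,"tx":0,"ty":0,"tz":0,"ax":0,"ay":0,"az":0},{"gripper":255,"tx":0,"ty":0,"tz":0,"ax":0,"ay":0,"az":0},{"gripper":255,"tx":0,"ty":0,"tz":0,"ax":0,"ay":0,"az":0}]'
python3 -c "
from h import *
goto()"
python3 -m crank '[{"gripper":255,"tx":-10,"ty":0,"tz":0,"ax":0,"ay":0,"az":0},{"gripper":255,"tx":-30,"ty":0,"tz":0,"ax":0,"ay":0,"az":0},{"gripper":255,"tx":-60,"ty":0,"tz":0,"ax":0,"ay":0,"az":0},{"gripper":255,"tx":-100,"ty":0,"tz":0,"ax":0,"ay":0,"az":0},{"gripper":255,"tx":-140,"ty":0,"tz":0,"ax":0,"ay":0,"az":0},{"gripper":255,"tx":-170,"ty":0,"tz":0,"ax":0,"ay":0,"az":0},{"gripper":255,"tx":-170,"ty":0,"tz":0,"ax":0,"ay":0,"az":0}]'
python3 - <<'E'
from h import *
a=save('wrist','w13');b=save('side','s13')
S=cam('side');Q=cam('scene')
for th in ('tray','driver2','driver2_tip'):
  for n,C in (('side',S),('scene',Q)):
    for d in manip.place_of(th,n)[:3]: print(th,n,np.round(d['xy'],1),round(d['score'],2),atz(n,d['xy'],0.0 if th=='tray' else .004,C).round(4))
im=cv2.imread('pics/side0.png')
cv2.imwrite('pics/t0.png',cv2.resize(im[230:335,140:275],None,fx=5.5,fy=5.5,interpolation=cv2.INTER_CUBIC))
goto([.475,.258,.17],zdir=-74)
E
```

```text
t: 12.67
tool_pos: [0.42, -0.2376, 0.0034]
orientation: [1.191, 1.57, -0.188]
ft_force: [-1.6, 1.2, 4.8]
gripper_width: 0.0144
tcp [ 0.42   -0.2376  0.0034] x [ 0.001 -0.    -1.   ] z [ 0.191 -0.982  0.   ] w 0.0144
t: 13.25
tool_pos: [0.4226, -0.2392, 0.1802]
orientation: [1.031, 1.559, -0.348]
ft_force: [0.8, -0.1, -0.8]
gripper_width: 0.0144
tray side [208.3 279.1] 0.97 [0.4936 0.279  0.    ]
tray scene [319.9 196.8] 0.82 [0.4951 0.2905 0.    ]
driver2 side [206.5 293.6] 0.95 [0.4635 0.3089 0.004 ]
driver2 side [147.4 343. ] 0.82 [0.4568 0.4752 0.004 ]
driver2 side [376.2 136.8] 0.68 [ 0.5352 -0.4478  0.004 ]
driver2 scene [164.1 200.3] 0.51 [ 0.434  -0.2317  0.004 ]
driver2 scene [369.5 181.4] 0.47 [0.4566 0.4752 0.004 ]
driver2 scene [324.1 189.9] 0.45 [0.4705 0.3106 0.004 ]
driver2_tip side [169.6 268.6] 0.72 [0.5795 0.3275 0.004 ]
driver2_tip side [103.5 377.8] 0.57 [0.4559 0.5803 0.004 ]
driver2_tip scene [249.4 217.3] 0.61 [0.5484 0.0419 0.004 ]
driver2_tip scene [340.  208.2] 0.47 [0.5563 0.344  0.004 ]
shift [   1.8  149.6 -475.3]
turn [-5.   -0.07  0.13]
turn [1.75e+02 1.90e-01 1.10e-01]
tcp [ 0.4189 -0.2371  0.1716] x [-0.002  0.001 -1.   ] z [ 0.191 -0.982 -0.001] w 0.0145
```

View pics/w13.png

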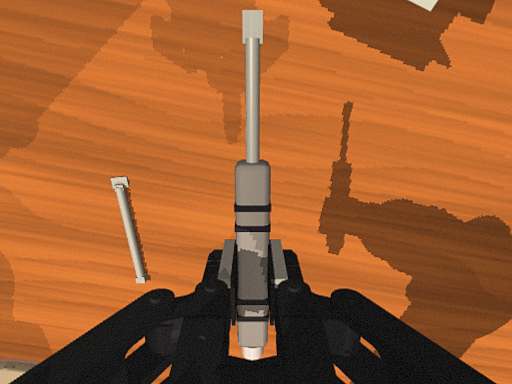

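View pics/t0.png

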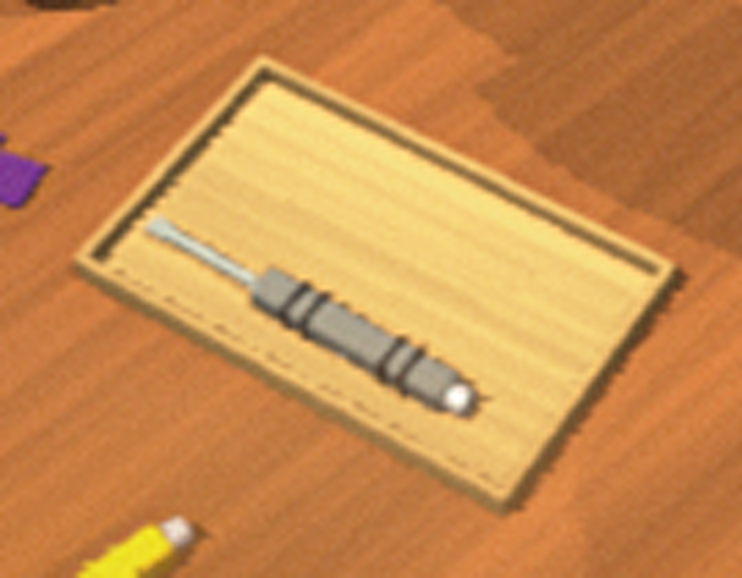

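The driver is held square, with its tip at (252,12) up the image. I'll carry it over the tray at a safe height.

```bash
python3 -m crank '[{"gripper":255,"tx":0,"ty":15,"tz":-20,"ax":0,"ay":0,"az":0},{"gripper":255,"tx":0,"ty":35,"tz":-55,"ax":0,"ay":0,"az":0},{"gripper":255,"tx":0,"ty":50,"tz":-92,"ax":0,"ay":0,"az":0},{"gripper":255,"tx":0,"ty":65,"tz":-130,"ax":0,"ay":0,"az":0},{"gripper":255,"tx":0,"ty":80,"tz":-168,"ax":0,"ay":0,"az":0},{"gripper":255,"tx":0,"ty":95,"tz":-206,"ax":-1,"ay":0,"az":0},{"gripper":255,"tx":0,"ty":110,"tz":-244,"ax":-2,"ay":0,"az":0},{"gripper":255,"tx":0,"ty":120,"tz":-282,"ax":-3,"ay":0,"az":0},{"gripper":255,"tx":0,"ty":130,"tz":-320,"ax":-4,"ay":0,"az":0},{"gripper":255,"tx":0,"ty":140,"tz":-358,"ax":-5,"ay":0,"az":0},{"gripper":255,"tx":0,"ty":150,"tz":-396,"ax":-5,"ay":0,"az":0},{"gripper":255,"tx":0,"ty":150,"tz":-430,"ax":-5,"ay":0,"az":0},{"gripper":255,"tx":0,"ty":150,"tz":-460,"ax":-5,"ay":0,"az":0},{"gripper":255,"tx":0,"ty":150,"tz":-475,"ax":-5,"ay":0,"az":0},{"gripper":255,"tx":0,"ty":150,"tz":-475,"ax":-5,"ay":0,"az":0},{"gripper":255,"tx":0,"ty":150,"tz":-475,"ax":-5,"ay":0,"az":0},{"gripper":255,"tx":0,"ty":150,"tz":-475,"ax":-5,"ay":0,"az":0},{"gripper":255,"tx":0,"ty":150,"tz":-475,"ax":-5,"ay":0,"az":0}]'
python3 - <<'E'
from h import *
a=save('wrist','w14'); goto()
E
```

```text
t: 15.15
tool_pos: [0.4767, 0.2557, 0.1725]
orientation: [-0.653, 1.57, -1.947]
ft_force: [0.1, -0.2, -0.3]
gripper_width: 0.0144
tcp [0.4768 0.2558 0.1726] x [-0.    -0.001 -1.   ] z [ 0.273 -0.962  0.001] w 0.0145
```

View pics/w14.png

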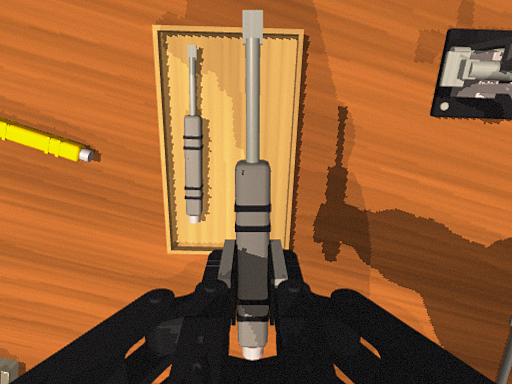

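```bash
python3 - <<'E'
from h import *
C=cam('wrist')
g=lambda p,z: atz('wrist',p,z,C)
tl,tr,bl,br=[g(p,.014) for p in [(153,26),(304,30),(167.5,253),(288,251)]]
c=(tl+tr+bl+br)/4; u=(tl+tr-bl-br)[:2]; yaw=np.arctan2(u[1],u[0]); v=(tl+bl-tr-br)[:2]
print('c',c,'yaw',np.degrees(yaw),'yaw from y',np.degrees(np.arctan2(v[1],v[0]))-90,'L',np.linalg.norm(tl-bl),np.linalg.norm(tr-br),'W',np.linalg.norm(tl-tr),np.linalg.norm(bl-br))
t,e=g((191.5,46),.011),g((194,223),.011); d=t-e; y2=np.arctan2(d[1],d[0]); print('driver2',t,e,np.linalg.norm(d),np.degrees(y2))
# handle of driver2
a=g((192.5,116),.018);b=g((194,215),.018); print('h2 mid',(a+b)/2,np.linalg.norm(a-b))
P,Rt=tool()
# held driver
zz=P[2]-.0034
ht=g((252.5,11),zz+.007);hc=g((252.5,358),zz+.007);hd=ht-hc; yh=np.arctan2(hd[1],hd[0]);print('held',np.linalg.norm(hd),np.degrees(yh))
h1=g((252.5,161),zz+.013);h2=g((253,345),zz+.013);print('held mid',(h1+h2)/2,np.linalg.norm(h1-h2),P)
ex=np.array([np.cos(yaw),np.sin(yaw)]);ey=np.array([-ex[1],ex[0]])
print('driver2 in tray',((a+b)/2-c)[:2]@ex,((a+b)/2-c)[:2]@ey,'e',(t-c)[:2]@ex,(e-c)[:2]@ex)
tgt=c[:2]-.015*ex-.022*ey; print('tgt',tgt)
off=((h1+h2)/2-P)[:2]
goto([*(tgt-off),.05]); print('turn',-(np.degrees(y2-yh)))
E
```

```text
c [0.4911533  0.28299707 0.014     ] yaw 14.227380023252817 yaw from y 15.701119080944238 L 0.21885107085505348 0.2134036634665124 W 0.12947938671197992 0.12953571397918562
driver2 [0.57360008 0.33777774 0.011     ] [0.40825776 0.29883216 0.011     ] 0.1698671314891167 13.254147669585462
h2 mid [0.46812827 0.31157416 0.018     ] 0.09831305933200314
held 0.1728091941336083 15.869619848795395
held mid [0.47811243 0.25489432 0.18223586] 0.09947373092560002 [0.4767613  0.25579158 0.17263586]
driver2 in tray -0.015295389677573958 0.03335944724471523 e 0.09338145829339065 -0.0764611680817798
tgt [0.48202033 0.2579853 ]
shift [122.6   4.6  -2. ]
tcp [0.4768 0.2558 0.1726] x [-0.    -0.001 -1.   ] z [ 0.273 -0.962  0.001] w 0.0145
turn 2.6154721792099314
```

```bash
python3 -m crank '[{"gripper":255,"tx":30,"ty":5,"tz":-2,"ax":1.6,"ay":0,"az":0},{"gripper":255,"tx":65,"ty":5,"tz":-2,"ax":1.6,"ay":0,"az":0},{"gripper":255,"tx":100,"ty":5,"tz":-2,"ax":1.6,"ay":0,"az":0},{"gripper":255,"tx":125,"ty":5,"tz":-2,"ax":1.6,"ay":0,"az":0},{"gripper":255,"tx":138,"ty":5,"tz":-2,"ax":1.6,"ay":0,"az":0},{"gripper":255,"tx":138,"ty":5,"tz":-2,"ax":1.6,"ay":0,"az":0},{"gripper":255,"tx":138,"ty":5,"tz":-2,"ax":1.6,"ay":0,"az":0}]'
python3 - <<'E'
from h import *
a=save('wrist','w15');b=save('side','s15'); goto(); print(manip.get_state()['ft_force'])
E
```

```text
t: 15.78
tool_pos: [0.4805, 0.2597, 0.0346]
orientation: [-1.147, 1.569, -2.468]
ft_force: [0.4, 1.4, -0.4]
gripper_width: 0.0142
tcp [0.4816 0.2609 0.0363] x [ 0.002  0.001 -1.   ] z [ 0.248 -0.969 -0.001] w 0.0145
[-0.83754509  0.28135616 -0.42209536]
```

View pics/w15.png

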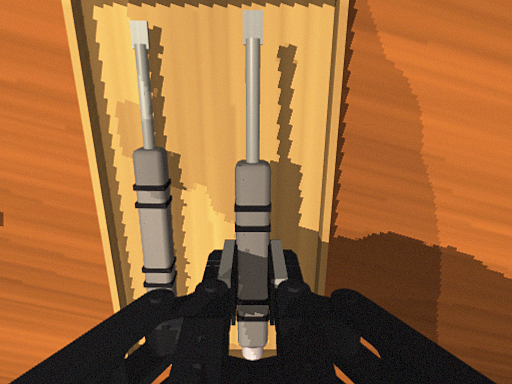

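```bash
python3 - <<'E'
from h import *
C=cam('wrist')
g=lambda p,z: atz('wrist',p,z,C)
a=g((139,21),.011);b=g((151,160),.018);c=g((159.5,285),.018)
for p,q in ((a,c),(b,c),(a,b)): d=p-q; print(np.degrees(np.arctan2(d[1],d[0])),np.linalg.norm(d))
P,Rt=tool(); zz=P[2]-.0034
a=g((252.5,11),zz+.007);c=g((252.5,345),zz+.013);d=a-c;print('held',np.degrees(np.arctan2(d[1],d[0])), a)
# tray walls: left inner bottom edge & right
for l in (((77,0),(124,295)),((340,20),(322,280)),((350,0),(327,290))):
    p,q=g(l[0],.014),g(l[1],.014);d=p-q;print('wall',np.degrees(np.arctan2(d[1],d[0])))
goto()
E
```

```text
13.803411197457336 0.14193028902716032
12.407813386622195 0.07592267110945486
15.411722265167832 0.06625419439320103
held 14.365340397500225 [0.58769199 0.28685104 0.03993664]
wall 14.781893101075749
wall 14.904367545457363
wall 14.736296975434122
tcp [0.4816 0.2609 0.0363] x [ 0.002  0.001 -1.   ] z [ 0.248 -0.969 -0.001] w 0.0145
```

```bash
python3 -m crank '[{"gripper":255,"tx":10,"ty":0,"tz":0,"ax":0,"ay":0,"az":0},{"gripper":255,"tx":17,"ty":0,"tz":0,"ax":0,"ay":0,"az":0},{"gripper":255,"tx":22,"ty":0,"tz":0,"ax":0,"ay":0,"az":0},{"gripper":255,"tx":25,"ty":0,"tz":0,"ax":0,"ay":0,"az":0},{"gripper":255,"tx":27,"ty":0,"tz":0,"ax":0,"ay":0,"az":0},{"gripper":255,"tx":27,"ty":0,"tz":0,"ax":0,"ay":0,"az":0},{"gripper":255,"tx":27,"ty":0,"tz":0,"ax":0,"ay":0,"az":0}]'
```

```text
t: 16.47
tool_pos: [0.4805, 0.2609, 0.0078]
orientation: [2.846, 1.571, 1.526]
ft_force: [1.0, -0.9, -0.1]
gripper_width: 0.014
```

```bash
python3 -m crank '[{"gripper":255,"tx":1,"ty":0,"tz":0,"ax":0,"ay":0,"az":0},{"gripper":255,"tx":1.5,"ty":0,"tz":0,"ax":0,"ay":0,"az":0},{"gripper":255,"tx":1.5,"ty":0,"tz":0,"ax":0,"ay":0,"az":0}]'
```

```text
t: 16.72
tool_pos: [0.4806, 0.261, 0.0074]
orientation: [1.955, 1.57, 0.636]
ft_force: [-4.2, -3.1, 11.3]
gripper_width: 0.0143
```

```bash
python3 -m crank '[{"gripper":150,"tx":-1,"ty":0,"tz":0,"ax":0,"ay":0,"az":0},{"gripper":150,"tx":-1,"ty":0,"tz":0,"ax":0,"ay":0,"az":0},{"gripper":150,"tx":-1,"ty":0,"tz":0,"ax":0,"ay":0,"az":0},{"gripper":150,"tx":-1,"ty":0,"tz":0,"ax":0,"ay":0,"az":0},{"gripper":150,"tx":-12,"ty":0,"tz":0,"ax":0,"ay":0,"az":0},{"gripper":150,"tx":-35,"ty":0,"tz":0,"ax":0,"ay":0,"az":0},{"gripper":150,"tx":-75,"ty":0,"tz":0,"ax":0,"ay":0,"az":0},{"gripper":150,"tx":-115,"ty":0,"tz":0,"ax":0,"ay":0,"az":0},{"gripper":150,"tx":-155,"ty":0,"tz":0,"ax":0,"ay":0,"az":0},{"gripper":150,"tx":-190,"ty":0,"tz":0,"ax":0,"ay":0,"az":0},{"gripper":150,"tx":-190,"ty":0,"tz":0,"ax":0,"ay":0,"az":0},{"gripper":150,"tx":-190,"ty":0,"tz":0,"ax":0,"ay":0,"az":0}]'
python3 - <<'E'
from h import *
a=save('wrist','w16');b=save('side','s16');save('scene','sc16'); goto(); print(manip.get_state()['ft_force'])
im=b[90:330,130:400]
cv2.imwrite('pics/s16c.png',cv2.cvtColor(cv2.resize(im,None,fx=2.4,fy=2.4,interpolation=cv2.INTER_CUBIC),cv2.COLOR_RGB2BGR))
E
```

```text
t: 17.72
tool_pos: [0.4817, 0.2616, 0.1997]
orientation: [1.86, 1.565, 0.54]
ft_force: [-0.4, 0.1, -1.3]
gripper_width: 0.0351
tcp [0.4797 0.2604 0.1952] x [-0.002 -0.001 -1.   ] z [ 0.249 -0.969  0.001] w 0.0349
[ 1.0098327  -0.07947518 -0.10321374]
```

View pics/w16.png

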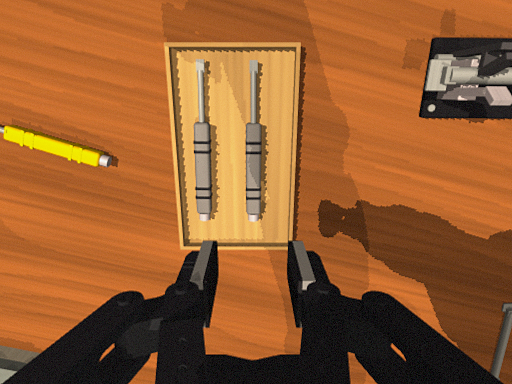

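View pics/s16c.png

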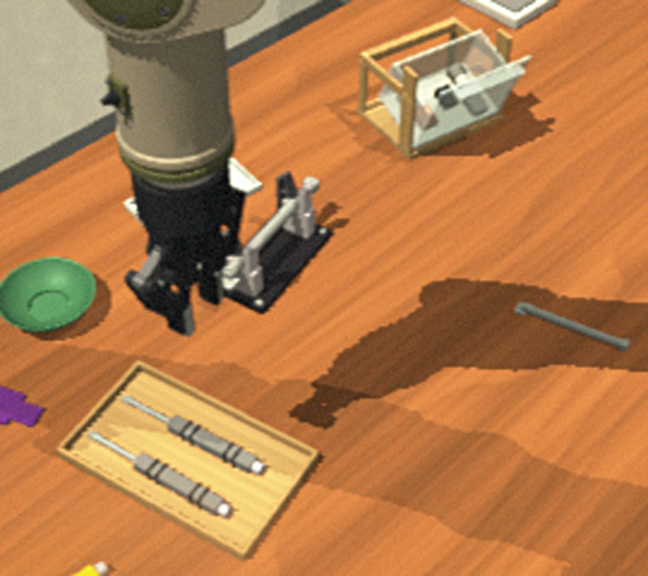

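The driver lies flat in the tray at (253,150), parallel to driver2 at (202,150), with both tips up. Next is the bin.

```bash
python3 - <<'E'
from h import *
S=cam('side');Q=cam('scene')
P=[atz('side',p,.0,S) for p in [(300.8,154.6),(338,135),(280.8,138)]]
print(np.array(P).round(3))
d=P[1]-P[0];print('front edge',np.linalg.norm(d),np.degrees(np.arctan2(d[1],d[0])));d=P[2]-P[0];print(np.linalg.norm(d),np.degrees(np.arctan2(d[1],d[0])))
goto([.58,-.25,.30],zdir=-100)
im=cv2.imread('pics/sc16.png')
cv2.imwrite('pics/b16.png',cv2.resize(im[190:300,90:200],None,fx=5,fy=5,interpolation=cv2.INTER_CUBIC))
E
```

```text
[[ 0.647 -0.216  0.   ]
 [ 0.629 -0.373  0.   ]
 [ 0.747 -0.231  0.   ]]
front edge 0.1585910913719499 -96.53847232281088
0.10118589292017391 -8.960190516276956
shift [-104.4  -30.   519.3]
turn [24.4   0.06  0.11]
turn [-1.556e+02 -1.500e-01  8.000e-02]
tcp [0.4797 0.2604 0.1952] x [-0.002 -0.001 -1.   ] z [ 0.249 -0.969  0.001] w 0.0349
```

View pics/b16.png

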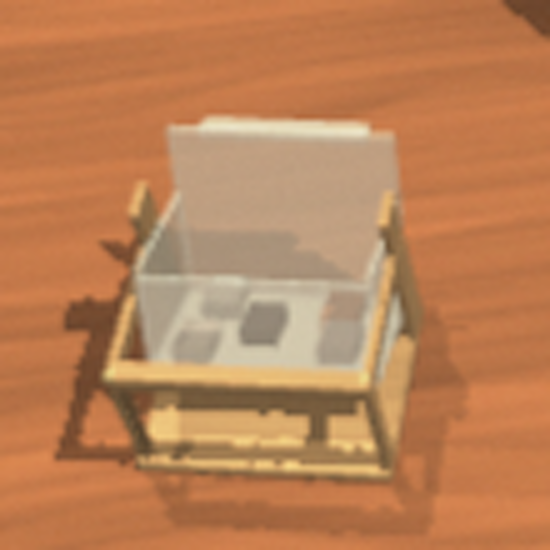

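```bash
python3 -m crank '[{"gripper":255,"tx":-40,"ty":0,"tz":10,"ax":0,"ay":0,"az":0},{"gripper":255,"tx":-75,"ty":0,"tz":30,"ax":2,"ay":0,"az":0},{"gripper":255,"tx":-95,"ty":0,"tz":65,"ax":4,"ay":0,"az":0},{"gripper":255,"tx":-105,"ty":0,"tz":105,"ax":6,"ay":0,"az":0},{"gripper":255,"tx":-105,"ty":0,"tz":145,"ax":8,"ay":0,"az":0},{"gripper":255,"tx":-105,"ty":-5,"tz":185,"ax":10,"ay":0,"az":0},{"gripper":255,"tx":-105,"ty":-10,"tz":225,"ax":12,"ay":0,"az":0},{"gripper":255,"tx":-105,"ty":-15,"tz":265,"ax":14,"ay":0,"az":0},{"gripper":255,"tx":-105,"ty":-20,"tz":305,"ax":16,"ay":0,"az":0},{"gripper":255,"tx":-105,"ty":-25,"tz":345,"ax":18,"ay":0,"az":0},{"gripper":255,"tx":-105,"ty":-30,"tz":385,"ax":20,"ay":0,"az":0},{"gripper":255,"tx":-105,"ty":-30,"tz":425,"ax":22,"ay":0,"az":0},{"gripper":255,"tx":-105,"ty":-30,"tz":465,"ax":22,"ay":0,"az":0},{"gripper":255,"tx":-105,"ty":-30,"tz":500,"ax":22,"ay":0,"az":0},{"gripper":255,"tx":-105,"ty":-30,"tz":519,"ax":22,"ay":0,"az":0},{"gripper":255,"tx":-105,"ty":-30,"tz":519,"ax":22,"ay":0,"az":0},{"gripper":255,"tx":-105,"ty":-30,"tz":519,"ax":22,"ay":0,"az":0},{"gripper":255,"tx":-105,"ty":-30,"tz":519,"ax":22,"ay":0,"az":0},{"gripper":255,"tx":-105,"ty":-30,"tz":519,"ax":22,"ay":0,"az":0}]'
python3 - <<'E'
from h import *
a=save('wrist','w17'); goto();C=cam('wrist')
for th in ('bin_lip','bin_frame'): 
  for d in manip.place_of(th,'wrist'): print(th,d)
E
```

```text
t: 19.45
tool_pos: [0.5807, -0.2476, 0.3006]
orientation: [-2.356, 1.569, 2.226]
ft_force: [0.0, 0.8, -0.8]
gripper_width: -0.0001
tcp [ 0.5807 -0.2476  0.3011] x [-0.     0.001 -1.   ] z [-0.13  -0.992 -0.001] w -0.0001
bin_lip {'xy': [269.4, 168.3], 'score': 0.7}
bin_lip {'xy': [9.8, 21.4], 'score': 0.16}
bin_frame {'xy': [273.1, 63.0], 'score': 0.88}
```

View pics/w17.png

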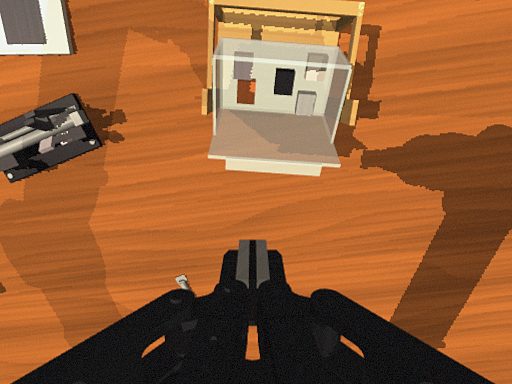

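```bash
python3 - <<'E'
from h import *
S=cam('side');Q=cam('scene');C=cam('wrist')
for q in ([149.9,219.7],):
  for s in ([333.8,123.5],):
    print(tri([ray('scene',q,Q),ray('side',s,S),ray('wrist',(269.4,168.3),C)]).round(4), tri([ray('side',s,S),ray('wrist',(269.4,168.3),C)]).round(4),tri([ray('scene',q,Q),ray('wrist',(269.4,168.3),C)]).round(4))
for z in (.105,.115):
    a,b=atz('wrist',(226,171),z,C),atz('wrist',(321,176),z,C); d=b-a; print(z,a.round(4),b.round(4),np.linalg.norm(d),'lip dir',np.degrees(np.arctan2(d[1],d[0])))
# posts tops
a,b=atz('wrist',(208,90),.128,C),atz('wrist',(350,98),.128,C);d=b-a;print('posts',a.round(4),b.round(4),np.linalg.norm(d),np.degrees(np.arctan2(d[1],d[0])))
print('frame',atz('wrist',(273.1,63),0,C))
im=cv2.imread('pics/w17.png'); cv2.imwrite('pics/w17c.png',cv2.resize(im[0:190,180:390],None,fx=3.5,fy=3.1,interpolation=cv2.INTER_CUBIC))
E
```

```text
[ 0.5837 -0.2678  0.1152] [ 0.5791 -0.2677  0.1249] [ 0.5682 -0.2677  0.0788]
0.105 [ 0.5781 -0.2194  0.105 ] [ 0.5587 -0.3234  0.105 ] 0.10581120586386489 lip dir -100.58883910335912
0.115 [ 0.5805 -0.2206  0.115 ] [ 0.5617 -0.3215  0.115 ] 0.10269167369241357 lip dir -100.58883910335908
posts [ 0.6646 -0.2175  0.128 ] [ 0.6396 -0.3515  0.128 ] 0.13627262665195966 -100.55958979738479
frame [ 0.68798509 -0.29057478  0.        ]
```

View pics/w17c.png

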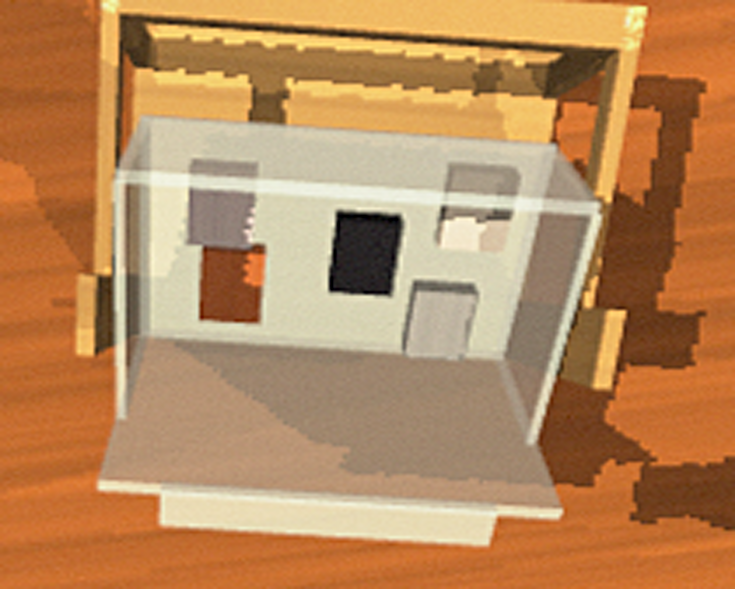

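```bash
python3 - <<'E'
from h import *
goto([.536,-.264,.10],zdir=-100.6)
goto([.536,-.264,.30])
print(manip.get_state()['joints'].round(2))
E
```

```text
shift [201.4 -42.3  21.8]
turn [ 3.11 -0.03 -0.01]
turn [-1.7689e+02  1.0000e-02 -5.0000e-02]
tcp [ 0.5807 -0.248   0.3014] x [ 0.     0.001 -1.   ] z [-0.13  -0.991 -0.001] w 0.0
shift [  1.4 -42.2  21.7]
tcp [ 0.5807 -0.248   0.3014] x [ 0.     0.001 -1.   ] z [-0.13  -0.991 -0.001] w 0.0
[ 0.14  0.39  0.31  1.23 -0.12  1.54 -1.27]
```

```bash
python3 -m crank '[{"gripper":255,"tx":0,"ty":-25,"tz":12,"ax":3,"ay":0,"az":0},{"gripper":255,"tx":0,"ty":-42,"tz":22,"ax":3,"ay":0,"az":0},{"gripper":255,"tx":30,"ty":-44,"tz":22,"ax":3,"ay":0,"az":0},{"gripper":255,"tx":70,"ty":-44,"tz":22,"ax":3,"ay":0,"az":0},{"gripper":255,"tx":110,"ty":-44,"tz":22,"ax":3,"ay":0,"az":0},{"gripper":255,"tx":145,"ty":-44,"tz":22,"ax":3,"ay":0,"az":0},{"gripper":255,"tx":175,"ty":-44,"tz":22,"ax":3,"ay":0,"az":0},{"gripper":255,"tx":195,"ty":-44,"tz":22,"ax":3,"ay":0,"az":0},{"gripper":255,"tx":200,"ty":-44,"tz":22,"ax":3,"ay":0,"az":0},{"gripper":255,"tx":200,"ty":-44,"tz":22,"ax":3,"ay":0,"az":0}]'
python3 - <<'E'
from h import *
a=save('wrist','w18');b=save('side','s18'); goto(); print(manip.get_state()['ft_force'])
A=cv2.resize(a[:,100:420],(390,468)); B=cv2.resize(b[70:190,250:370],(400,468)); 
cv2.imwrite('pics/c18.png',cv2.cvtColor(np.hstack([A,B]),cv2.COLOR_RGB2BGR))
E
```

```text
t: 20.43
tool_pos: [0.5332, -0.2643, 0.1001]
orientation: [-1.817, 1.568, 2.711]
ft_force: [0.6, 0.6, -0.5]
gripper_width: -0.0001
tcp [ 0.5349 -0.2655  0.103 ] x [ 0.002 -0.001 -1.   ] z [-0.183 -0.983  0.   ] w -0.0001
[ 0.74916982 -0.19041851  1.27761979]
```

View pics/c18.png

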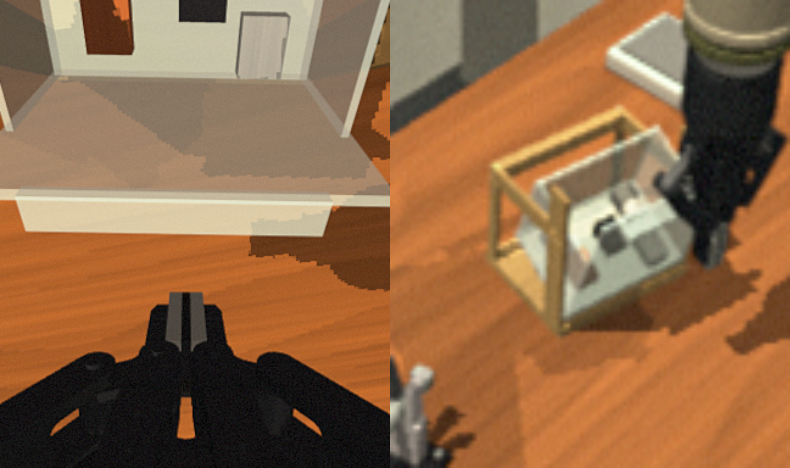

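```bash
python3 -m crank '[{"gripper":255,"tx":0,"ty":6,"tz":0,"ax":0,"ay":0,"az":0},{"gripper":255,"tx":0,"ty":12,"tz":0,"ax":0,"ay":0,"az":0},{"gripper":255,"tx":0,"ty":17,"tz":0,"ax":0,"ay":0,"az":0},{"gripper":255,"tx":0,"ty":22,"tz":0,"ax":0,"ay":0,"az":0},{"gripper":255,"tx":0,"ty":27,"tz":0,"ax":0,"ay":0,"az":0},{"gripper":255,"tx":0,"ty":32,"tz":0,"ax":0,"ay":0,"az":0},{"gripper":255,"tx":0,"ty":37,"tz":0,"ax":0,"ay":0,"az":0},{"gripper":255,"tx":0,"ty":42,"tz":0,"ax":0,"ay":0,"az":0},{"gripper":255,"tx":0,"ty":46,"tz":0,"ax":0,"ay":0,"az":0},{"gripper":255,"tx":0,"ty":50,"tz":0,"ax":0,"ay":0,"az":0},{"gripper":255,"tx":0,"ty":50,"tz":0,"ax":0,"ay":0,"az":0}]'
python3 - <<'E'
from h import *
a=save('wrist','w19');b=save('side','s19'); goto(); print(manip.get_state()['ft_force'])
A=cv2.resize(a[:,100:420],(390,468)); B=cv2.resize(b[70:190,250:370],(400,468)); 
cv2.imwrite('pics/c19.png',cv2.cvtColor(np.hstack([A,B]),cv2.COLOR_RGB2BGR))
E
```

```text
t: 21.45
tool_pos: [0.5839, -0.2745, 0.1011]
orientation: [1.641, 1.571, -0.115]
ft_force: [-1.2, 0.5, 0.4]
gripper_width: 0.0
tcp [ 0.5832 -0.2745  0.1011] x [-0.  0. -1.] z [-0.184 -0.983 -0.   ] w 0.0001
[-0.24690689 -0.22098987 -0.30072728]
```

View pics/c19.png

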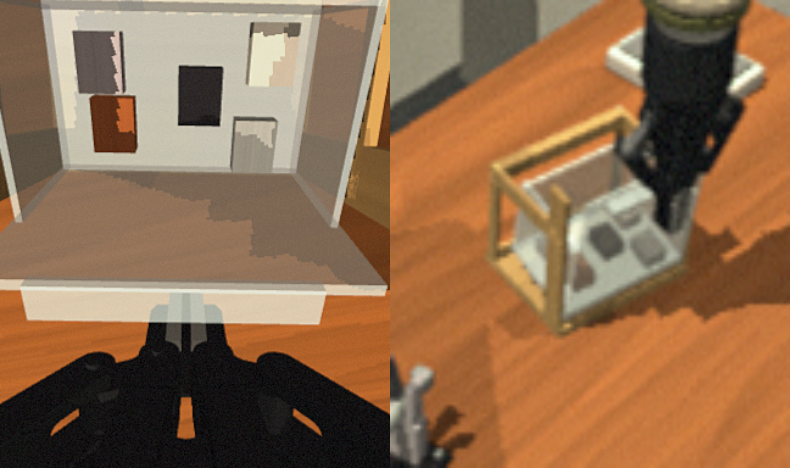

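```bash
python3 -m crank '[{"gripper":255,"tx":0,"ty":4,"tz":0,"ax":0,"ay":0,"az":0},{"gripper":255,"tx":0,"ty":8,"tz":0,"ax":0,"ay":0,"az":0},{"gripper":255,"tx":0,"ty":12,"tz":0,"ax":0,"ay":0,"az":0},{"gripper":255,"tx":0,"ty":15,"tz":0,"ax":0,"ay":0,"az":0},{"gripper":255,"tx":0,"ty":15,"tz":0,"ax":0,"ay":0,"az":0}]'
python3 - <<'E'
from h import *
a=save('wrist','w20');b=save('side','s20'); goto(); print(manip.get_state()['ft_force'])
A=cv2.resize(a[:,100:420],(390,468)); B=cv2.resize(b[70:190,250:370],(400,468)); 
cv2.imwrite('pics/c20.png',cv2.cvtColor(np.hstack([A,B]),cv2.COLOR_RGB2BGR))
E
```

```text
t: 21.97
tool_pos: [0.5986, -0.2771, 0.1012]
orientation: [1.792, 1.57, 0.037]
ft_force: [-0.0, 0.5, 0.2]
gripper_width: 0.0003
tcp [ 0.598  -0.2772  0.1011] x [-0.  0. -1.] z [-0.184 -0.983 -0.   ] w 0.0002
[-0.29719443 -0.16228921  0.54929295]
```

View pics/c20.png

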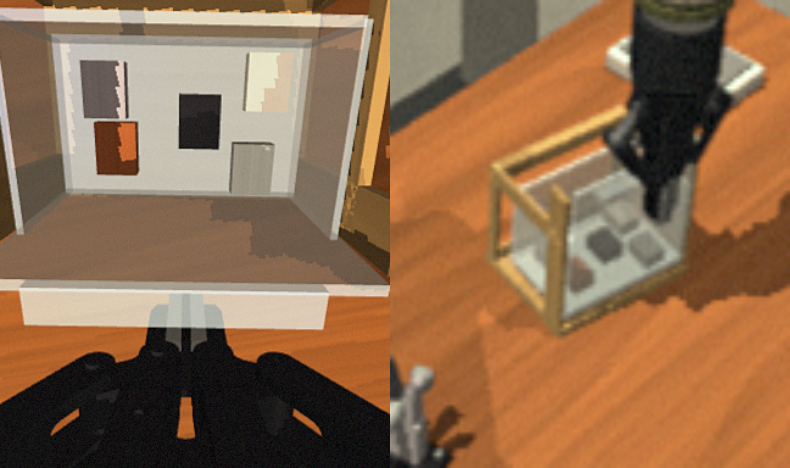

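```bash
python3 -m crank '[{"gripper":255,"tx":0,"ty":3,"tz":0,"ax":0,"ay":0,"az":0},{"gripper":255,"tx":0,"ty":5,"tz":0,"ax":0,"ay":0,"az":0},{"gripper":255,"tx":0,"ty":5,"tz":0,"ax":0,"ay":0,"az":0}]'; python3 -m crank '[{"gripper":255,"tx":0,"ty":2,"tz":0,"ax":0,"ay":0,"az":0},{"gripper":255,"tx":0,"ty":3,"tz":0,"ax":0,"ay":0,"az":0},{"gripper":255,"tx":0,"ty":3,"tz":0,"ax":0,"ay":0,"az":0}]'
```

```text
t: 22.32
tool_pos: [0.603, -0.2783, 0.1013]
orientation: [-0.283, 1.571, -2.039]
ft_force: [-0.7, 0.3, -0.4]
gripper_width: 0.0001
t: 22.57
tool_pos: [0.6032, -0.2784, 0.1011]
orientation: [-1.76, 1.565, 2.767]
ft_force: [-12.7, 4.0, 8.0]
gripper_width: -0.0002
```

The push met a firm stop at 13 N, with the TCP stalled at x = 0.603. I'll back off and check.

```bash
python3 -m crank '[{"gripper":255,"tx":0,"ty":-10,"tz":0,"ax":0,"ay":0,"az":0},{"gripper":255,"tx":0,"ty":-30,"tz":0,"ax":0,"ay":0,"az":0},{"gripper":255,"tx":0,"ty":-55,"tz":0,"ax":0,"ay":0,"az":0},{"gripper":255,"tx":-30,"ty":-60,"tz":0,"ax":0,"ay":0,"az":0},{"gripper":255,"tx":-70,"ty":-60,"tz":0,"ax":0,"ay":0,"az":0},{"gripper":255,"tx":-110,"ty":-60,"tz":0,"ax":0,"ay":0,"az":0},{"gripper":255,"tx":-150,"ty":-60,"tz":0,"ax":0,"ay":0,"az":0},{"gripper":255,"tx":-180,"ty":-55,"tz":0,"ax":0,"ay":0,"az":0},{"gripper":255,"tx":-180,"ty":-55,"tz":0,"ax":0,"ay":0,"az":0},{"gripper":255,"tx":-180,"ty":-55,"tz":0,"ax":0,"ay":0,"az":0},{"gripper":255,"tx":-180,"ty":-55,"tz":0,"ax":0,"ay":0,"az":0}]'
python3 - <<'E'
from h import *
a=save('wrist','w21');b=save('side','s21');c=save('scene','sc21'); goto()
Q=cam('scene');S=cam('side');C=cam('wrist')
o=[]
for n,K in (('scene',Q),('side',S),('wrist',C)):
    d=manip.place_of('bin_lip',n); print(n,d[:2]); 
    if d: o.append(ray(n,d[0]['xy'],K))
print(tri(o))
A=cv2.resize(a[:200,150:410],(390,300)); B=cv2.resize(b[80:200,250:370],(390,390));D=cv2.resize(c[190:300,90:200],(390,390))
cv2.imwrite('pics/c21.png',cv2.cvtColor(np.hstack([B,D]),cv2.COLOR_RGB2BGR))
E
```

```text
t: 23.48
tool_pos: [0.5515, -0.2685, 0.2807]
orientation: [-2.022, 1.57, 2.506]
ft_force: [-0.5, 0.3, -0.4]
gripper_width: 0.0003
tcp [ 0.551  -0.2683  0.2795] x [-0.003  0.001 -1.   ] z [-0.184 -0.983 -0.001] w -0.0003
scene [{'xy': [146.4, 225.8], 'score': 0.81}]
side [{'xy': [326.9, 112.4], 'score': 0.88}]
wrist [{'xy': [248.3, 98.8], 'score': 0.81}]
[ 0.6221588  -0.27782277  0.13088901]
```

View pics/c21.png

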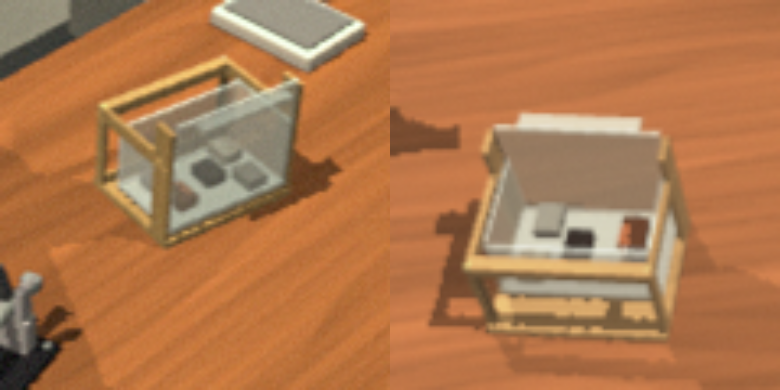

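View pics/w21.png

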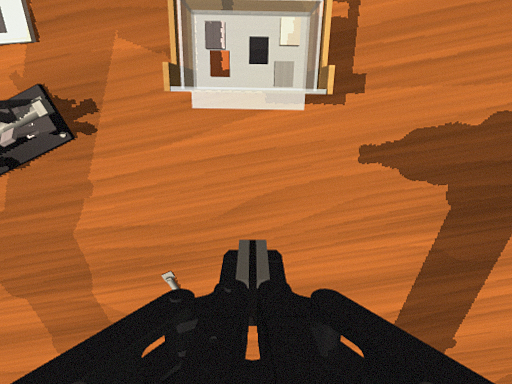

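View pics/s21.png

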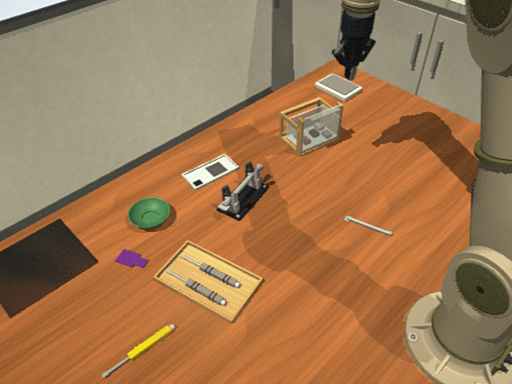

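The bin plate is flush with its posts, and the lip triangulates at z = 0.131 m against 0.132 m nominal. The bar is in the clip, both drivers lie in the tray, and the bystanders have not moved.

```bash
python3 -c "
from rig import manip
print(manip.hand_in()); print(manip.get_state()['t'])"
```

```text
the job is handed in; nothing more can be done
None
the job is handed in; nothing more can be done
```

The job is done in the order asked and handed in. The clock stood at about 23.5 s of the 67 s at my last reading, and the highest wrist force I read was about 15 N.

- **Pry bar:** I pushed the 190 mm bar down into the fork clip, and it met the clip floor at 13 N. The jaw snapped shut over it. The bar is centred to about 0.3 mm along the clip and about 1 mm sideways, within the slot's 1.5 mm of play. The network's own estimate of the bar's middle disagreed: it paired wrong things between the two cameras, so I relied on the bar's measured ends instead.
- **Screwdriver:** It was lowered until it touched the tray floor before I let go. It lies beside the other one with its tip the same way, parallel to within about 1°.
- **Bin:** I pushed it until it met its stop. The lip measures 131 mm high against 132 mm when shut, and its front plate is flush with the posts.
- **Everything else:** In the last side picture, the other screwdriver, phone housing, dish and pick look unmoved, and the gripper was clear of everything.

One move call was refused before anything had moved, because its rows were incomplete. I sent it again in full.

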